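Load the hardware tray and slide it into its rack

TASK

Put the big bolt, the copper pipe tee and the shackle that lie on the bench into the open steel tray, lying down inside it. Then, with all three in it, slide the tray along the bench, without lifting it, into the open front of the grey rack until it is fully home against the back stop. Leave everything else on the bench where it is.

Things in the scene. Friction and masses are not known exactly. Their poses are not given: they have to be found in the camera images.
- tray: loose open steel tray on the bench in front of the rack: 200 mm long (its x) x 180 mm wide (its y) x 48 mm tall, walls and floor 4 mm; origin at the centre of its underside; +x points towards the rack's back stop, the -x wall is the one to push on. About 0.5 kg empty
- rack: fixed open-fronted grey steel rack, no floor. Origin on the bench; the tray goes in along its +x. Side walls 62 mm tall, front edges at x = -77 mm, inner faces y = +-95 mm; back stop face x = +73 mm. Flared guides 40 mm tall run out to x = -115, y = +-114 mm. Three slats over the top at x = -60, 0, +60 mm: 62 mm free below, top at 66 mm
- rack_home (a point): point on the bench in the rack where the tray's origin lies when the tray is fully home against the back stop (x = -27 mm in the rack's frame; axes as the rack's). The tray's front then sticks out 50 mm from the side walls
- bolt_mid (a point): centre of the big steel bolt with its nut on, lying on the bench: 115 mm long along x, shank 24 mm thick (bare from x = -42 to +26 mm), hexagon head (x = -57 to -42) and nut (x = +26 to +44) 36 mm across flats; this point lies on its axis, 18 mm above the bench. May roll. About 0.3 kg
- tee_mid (a point): middle of the copper pipe tee lying flat: run 90 mm long along x, branch along +y out to 50 mm from the run's axis; three 30 mm thick sockets (run: x = +-15 to +-45 mm, branch: y = 16 to 50 mm), 25 mm thick between; this point is where the axes cross, 15 mm above the bench. About 0.2 kg
- tee_branch (a point): point on the axis of the tee's branch, 33 mm from tee_mid along y, mid-socket; the branch can be gripped here across x (30 mm thick)
- shackle_mid (a point): middle of the steel D-shackle lying flat: U of 16 mm rod, 98 mm long along x (bow at x = +50, leg ends at x = -48), 56 mm wide over its two legs (y = +-28 mm, straight from x = -40 to +22), 12 mm pin across at x = -36 mm with ends at y = +-36 mm; this point lies between the legs 8 mm above the bench. About 0.22 kg
- offcut: bystander: wood offcut 36 x 70 x 20 mm lying among the hardware; origin at the centre of its underside
- jar: bystander: glass jar, 54 mm across, 55 mm tall, black lid; origin at the centre of its underside
- tape: bystander: black tape measure, 50 x 35 x 50 mm; origin at the centre of its underside
- hammer: bystander: hammer lying beyond the hardware; origin on the underside
- screwdriver: bystander: screwdriver lying near the robot on the left; origin on the underside
There are look-alikes about, which are no part of the job. Several things look just like the part that bears tee_mid: the one meant starts farthest from the robot's base. Leave any turquoise look-alike of the part that bears bolt_mid alone.

How it is judged (in metres and radians):
On the way, in this order (a step that is already met when the one before it is completed fails the run):
1. bolt, tee and shackle all lie in the tray, with the tray still outside the rack's side walls (x of bolt_mid in the frame of tray between -0.097 and 0.097 m and y of bolt_mid in the frame of tray between -0.087 and 0.087 m and z of bolt_mid in the frame of tray between 0 and 0.044 m and x of tee_mid in the frame of tray between -0.097 and 0.097 m and y of tee_mid in the frame of tray between -0.087 and 0.087 m and z of tee_mid in the frame of tray between 0 and 0.044 m and x of shackle_mid in the frame of tray between -0.097 and 0.097 m and y of shackle_mid in the frame of tray between -0.087 and 0.087 m and z of shackle_mid in the frame of tray between 0 and 0.044 m and x of tray in the frame of rack_home below -0.14 m), for 0.2 s.
2. the loaded tray is fully home in the rack (x of bolt_mid in the frame of tray between -0.097 and 0.097 m and y of bolt_mid in the frame of tray between -0.087 and 0.087 m and z of bolt_mid in the frame of tray between 0 and 0.044 m and x of tee_mid in the frame of tray between -0.097 and 0.097 m and y of tee_mid in the frame of tray between -0.087 and 0.087 m and z of tee_mid in the frame of tray between 0 and 0.044 m and x of shackle_mid in the frame of tray between -0.097 and 0.097 m and y of shackle_mid in the frame of tray between -0.087 and 0.087 m and z of shackle_mid in the frame of tray between 0 and 0.044 m and x of tray in the frame of rack_home between -0.006 and 0.006 m and y of tray in the frame of rack_home between -0.009 and 0.009 m and angle between tray's own z axis and vertical below 0.05 rad and height (world z) of tray below 0.008 m), for 0.2 s.
At the end, for the whole second after the job is handed in: The tray lies flat on the bench within 6 mm of the fully-home position against the back stop and within 9 mm sideways of the rack's middle, at rest; the middles of bolt, tee and shackle are all inside the tray's walls and below 44 mm above its underside (its rim is at 48 mm) (all of step 2 and linear speed of tray below 0.03 m/s); the robot touches nothing.
It fails at once if the tray is lifted more than 25 mm off the bench or tipped by more than 0.3 rad (height (world z) of tray above 0.025 m or angle between tray's own z axis and vertical above 0.3 rad).
It fails at once if another thing on the bench is moved by more than 40 mm (distance of any of offcut, jar, tape, hammer, screwdriver from where it was at the start of the episode above 0.04 m).
It also fails if it takes over 72 s, if anything falls off the work surface, if the arm or the gripper's body presses on something with over 40 N, if the wrist force passes 120 N, or if a joint passes its speed limit or range.

ROBOT

A 6-joint arm with a two-finger parallel gripper is mounted at the origin on the work surface. World frame = base frame: x ahead of the robot, y to its left, z up, the work surface at z = 0. Lengths are in m, angles in degrees, forces in N, time in s.
With the tool pointing down it reaches from about 0.3 to 0.825 m from the base axis. Payload 5.4 kg.
Tool frame: the origin (TCP) lies at the very end of the fingers, on their centre line; the grasp point (between the pads) lies 19 mm behind it; z points along the fingers, y is the direction in which the jaws open and shut (so a half turn about z gives the same grasp; the last joint's range is limited). The gripper opens to 92 mm and grips with 3 to 60 N. Pads are 20 mm wide; open, the fingers measure 128 mm over their backs; the gripper's body (75 mm by 189 mm) begins 69 mm behind the grasp point.
Start: joints at [62.103, 9.076, 91.501, -0, 79.423, -12.038], TCP at [0.157, 0.553, 0.215] pointing down, gripper open.
Joint ranges: [-166.64, 166.64], [-54.1, 131.32], [10.49, 154.53], [-73.88, 253.88], [9.74, 151.15], [-171.62, 171.62]. Speed limits (degrees/s): [147.25, 147.25, 180, 180, 180, 180].

INTERFACE

Orientations are given as a 3x3 rotation matrix whose columns are the frame's x, y, z axes.
In Python, from workcell import robot gives the robot as it stands. The module is installed in compiled form; this text tells all that it offers.
- The arm moves only by the shell command python3 -m crank 'ROWS'. ROWS is text: rows parted by semicolons, each of 7 numbers parted by spaces: the shift along the tool's x, y, z in m, then the turn, a rotation vector about the tool's x, y, z in rad, then the opening, from -1 (shut) to 1 (fully open). A call has 1 to 20 rows; each row shifts and turns the pose as measured when the row begins, along the tool's axes as they then stand; what a row does not reach is not made up. A row lasts 1/8 s, in which the tool goes at most 62.5 mm and 10.7 degrees, less where a joint would pass 70% of its speed; a pose out of reach is approached as far as the arm can. A call is refused whole if a number of a shift passes 0.0625 or a number of a turn 0.188, either way. A call with a gripper value outside its range is refused whole. The fingers move at their own pace and stop on an object; the grip force is fixed at half the most. Time passes only in rows, so rows that do not move let the fingers close. It gives the time, the measured TCP pose, the force and the opening at its end, in the units of the state.
- robot.get_obs(): the state, without advancing time (a new reading comes with each control period).
- robot.read_camera(name): name is "scene" or "top"; returns the picture (400x640x3 uint8, red, green, blue); there is no depth.
- robot.camera_params(name): a dict with "fov_y" (degrees; the focal length in pixels is half the picture's height over the tangent of half this angle, whatever the lens; pixels are square), "cx", "cy" (the principal point, pixels), "dist" ([k1, k2, p1, p2, k3] as OpenCV has them; the pictures are not rectified), "rvec" (rotation vector, rad) and "tvec" (3), from world to camera coordinates, as OpenCV has them. Camera axes: x right, y down, z forward; pixel columns grow to the right and rows downward; lengths in m; the calibration is good to about 2 mm. A picture is of the moment at which its call begins. camera_params takes no time and is no camera call.
- robot.job_done(): hands the job in, once; it reports no verdict.
The state is a dict: "clock": time; "joint_pos": joint angles; "qvel": joint speeds; "tau": joint torques, N m; "eef_pos": TCP position; "ee_rot": TCP orientation; "force": force on the tool from outside, world axes, zero at the start; "ft_torque": the same for the moment, N m; "gripper_width": finger opening in m.
Only numpy, scipy, OpenCV 4.12 (cv2) and the standard library are available. Lean on these libraries where they do the work, as an engineer would, in place of code of your own. Each camera call takes 0.05 s, during which the arm holds its last target. There are 200 camera calls.

## Working session

There is one attempt and no reset: what is moved stays moved. The work goes in short steps, Python scripts to look and compute and a shell command to move; the robot and the scene stay as the last step left them, time stands still between calls to the robot, and variables do not carry over. Pictures are saved under pics/ and viewed, about 8 in all and at most 12, crops included, and the job is handed in when it is done.

```bash
mkdir -p pics
cat > h.py <<'E'
import numpy as np, cv2
from workcell import robot
def cam(n):
    p=robot.camera_params(n); f=200/np.tan(np.radians(p["fov_y"])/2)
    K=np.array([[f,0,p["cx"]],[0,f,p["cy"]],[0,0,1.]])
    return K,np.array(p["dist"],float),np.array(p["rvec"],float),np.array(p["tvec"],float)
def ray(n,uv,z):
    K,d,r,t=cam(n); R=cv2.Rodrigues(r)[0]
    q=cv2.undistortPoints(np.array(uv,float).reshape(-1,1,2),K,d).reshape(-1,2)
    D=np.c_[q,np.ones(len(q))]@R; C=-R.T@t
    return C+D*((z-C[2])/D[:,2])[:,None]
def proj(n,P):
    K,d,r,t=cam(n); return cv2.projectPoints(np.array(P,float).reshape(-1,1,3),r,t,K,d)[0].reshape(-1,2)
def snap(n,f,crop=None,s=1):
    im=robot.read_camera(n)[:,:,::-1].copy()
    np.save('pics/'+f+'.npy',im)
    if crop: im=im[crop[1]:crop[3],crop[0]:crop[2]]
    if s!=1: im=cv2.resize(im,None,fx=s,fy=s,interpolation=cv2.INTER_CUBIC)
    cv2.imwrite('pics/'+f+'.png',im)
E
python3 - <<'E'
from h import *
snap('top','t0',s=1.25); snap('scene','s0',s=1.25)
for n in('top','scene'):
    K,d,r,t=cam(n); print(n,K[0,0],d,-cv2.Rodrigues(r)[0].T@t)
o=robot.get_obs(); print(o['clock'],o['eef_pos'],o['ee_rot'],o['gripper_width'])
E
```

```text
top 474.1004927217857 [-0.10287881  0.          0.          0.          0.        ] [ 0.28588267 -0.08239623  1.39795293]
scene 423.6733437898936 [-0.00948203  0.          0.          0.          0.        ] [1.0917711  0.50780564 1.02641986]
0.1 [0.15689716 0.55260482 0.21372614] [[-9.61938345e-01  2.73265474e-01 -7.75198204e-04]
 [ 2.73266355e-01  9.61937291e-01 -1.46552121e-03]
 [ 3.45215713e-04 -1.62157663e-03 -9.99998626e-01]] 0.09231462348209296
```

View pics/t0.png

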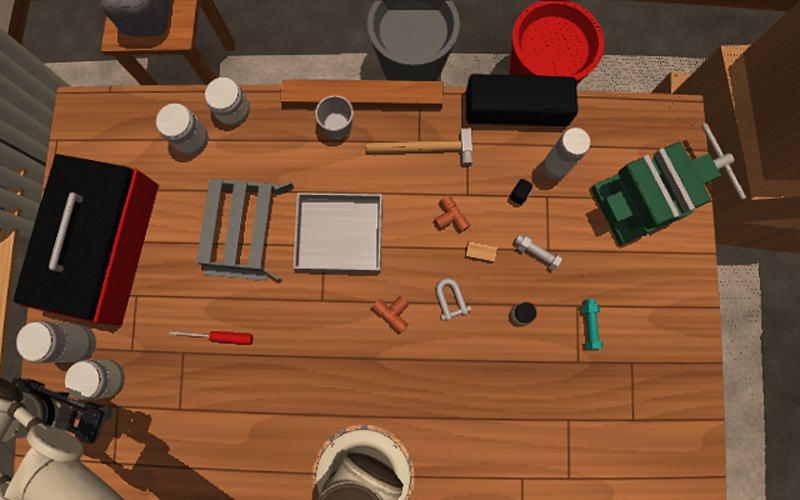

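View pics/s0.png

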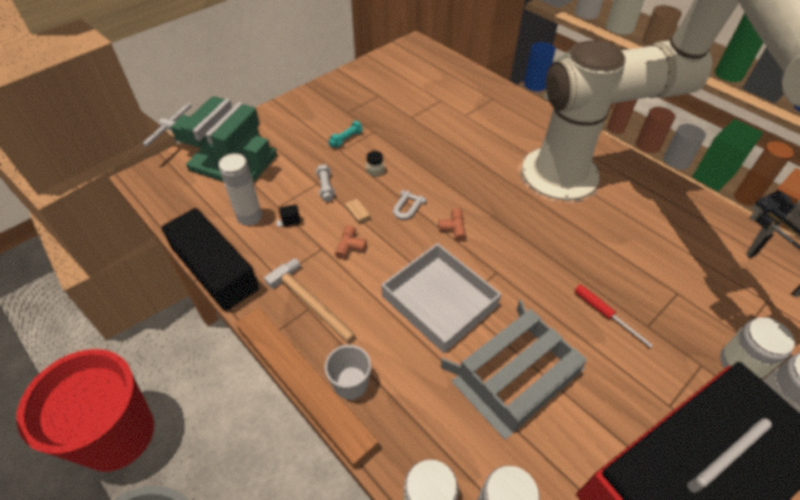

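The top view shows the rack at about (240,230), the tray at (338,232), the target (far) tee at (451,215), the grey bolt at (538,252) and the shackle at (452,299). The near tee and the turquoise bolt are the look-alikes. Next I'll zoom in on the saved picture.

Run:
```python
from h import *
im=np.load('pics/t0.npy')
c=im[145:275,335:485]; c=cv2.resize(c,None,fx=5,fy=5,interpolation=cv2.INTER_CUBIC)[:600]
for i in range(0,150,10):
    cv2.putText(c,str(335+i),(i*5,8),0,.3,(255,255,255),1)
for i in range(0,120,10): cv2.putText(c,str(145+i),(0,i*5+4),0,.3,(255,255,255),1)
cv2.imwrite('pics/c0.png',c)
c=im[135:235,150:315]; c=cv2.resize(c,None,fx=4.8,fy=4.8,interpolation=cv2.INTER_CUBIC)
for i in range(0,165,10): cv2.putText(c,str(150+i),(int(i*4.8),8),0,.3,(255,255,255),1)
for i in range(0,100,10): cv2.putText(c,str(135+i),(0,int(i*4.8)+4),0,.3,(255,255,255),1)
cv2.imwrite('pics/c1.png',c)
hsv=cv2.cvtColor(im,cv2.COLOR_BGR2HSV)
for (u,v) in [(362,172),(420,195),(352,240),(385,202),(400,165),(270,185),(235,190)]: print((u,v),hsv[v,u],im[v,u])
```

```text
(362, 172) [  8 182 175] [ 50  84 175]
(420, 195) [ 10  39 207] [175 186 207]
(352, 240) [ 12  45 143] [118 128 143]
(385, 202) [ 15 149 203] [ 84 142 203]
(400, 165) [ 12 170 176] [ 59 106 176]
(270, 185) [ 12  40 190] [160 172 190]
(235, 190) [ 12 154 186] [ 74 120 186]
```

View pics/c0.png

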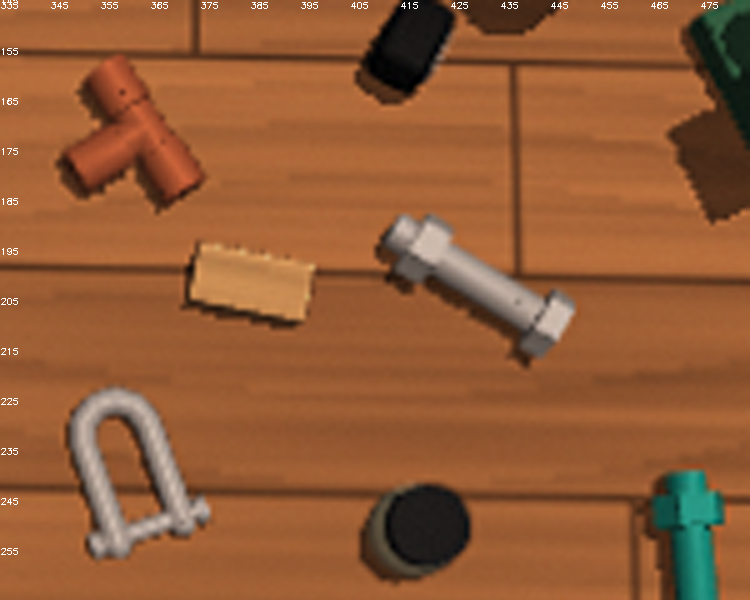

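View pics/c1.png

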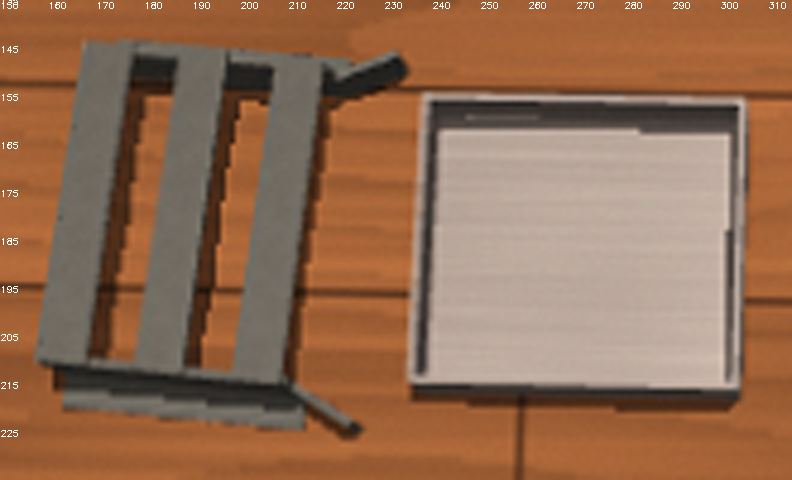

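```bash
cat > m.py <<'E'
from h import *
im=np.load('pics/t0.npy'); big=cv2.resize(im,None,fx=4,fy=4,interpolation=cv2.INTER_CUBIC)
hsv=cv2.cvtColor(big,cv2.COLOR_BGR2HSV); H,S,V=cv2.split(hsv)
def rect(mask,box,z):
    m=np.zeros_like(mask); x0,y0,x1,y1=[4*b for b in box]; m[y0:y1,x0:x1]=mask[y0:y1,x0:x1]
    c=max(cv2.findContours(m,cv2.RETR_EXTERNAL,cv2.CHAIN_APPROX_NONE)[0],key=cv2.contourArea)
    P=ray('top',(c.reshape(-1,2)+.5)/4-.5,z)[:,:2]
    r=cv2.minAreaRect((P*1000).astype(np.float32)); b=cv2.boxPoints(r)
    print('  ctr',np.round(r[0],1),'size',np.round(r[1],1),'corners',np.round(b).tolist()); return P,r
grey=((S<105)&(V>85)).astype(np.uint8)*255
red=((H<=9)&(S>150)&(V>90)).astype(np.uint8)*255
print('bolt');rect(grey,(408,180,455,220),.018)
print('shackle');rect(grey,(345,218,382,262),.008)
print('tee');rect(red,(343,152,380,190),.015)
print('offcut');rect(((H>=13)&(S<165)&(V>170)).astype(np.uint8)*255,(368,190,402,213),.02)
print('tray rim');rect(grey,(228,150,310,218),.048)
d={'tray':([(238.2,154.8),(305.2,155.4),(304.2,215.2),(235.4,214.8)],.048),
'slatback':([(167.7,144),(177.7,144),(168.1,210.4),(157.9,210)],.066),
'slatfront':([(207.3,146.7),(217.1,147.5),(209,214.8),(198.8,213.8)],.066)}
for k,(p,z) in d.items():
    P=ray('top',p,z)[:,:2]*1000; print(k,np.round(P,1).tolist(),np.round(P.mean(0),1))
for k,p,z in [('hammer',[(293,120),(375,106),(373,131)],.02),('jar',[(418,250)],.055),('tape',[(417,150)],.05),('screw',[(135,266),(201,271)],.02),('bin vise',[(475,175),(497,195)],.05)]:
    print(k,np.round(ray('top',p,z)[:,:2]*1000).tolist())
E
python3 m.py
```

```text
bolt
  ctr [ 526.7 -398.6] size [118.5  41.4] corners [[479.0, -439.0], [514.0, -460.0], [575.0, -358.0], [539.0, -337.0]]
shackle
  ctr [ 412.6 -193.5] size [96.8 73.6] corners [[354.0, -176.0], [380.0, -245.0], [471.0, -211.0], [445.0, -142.0]]
tee
  ctr [ 606.6 -186.9] size [92.9 64.2] corners [[550.0, -186.0], [586.0, -240.0], [663.0, -187.0], [627.0, -134.0]]
offcut
  ctr [ 523.9 -265.7] size [69.4 36.9] corners [[500.0, -296.0], [536.0, -303.0], [548.0, -235.0], [512.0, -228.0]]
tray rim
  ctr [559.8  72.7] size [182.6 203. ] corners [[468.0, 174.0], [469.0, -29.0], [651.0, -29.0], [651.0, 174.0]]
tray [[646.9, 170.9], [648.6, -27.3], [471.2, -29.3], [467.9, 169.7]] [558.7  71. ]
slatback [[671.9, 380.2], [672.3, 349.9], [473.7, 363.0], [474.2, 393.3]] [573.  371.6]
slatfront [[665.2, 260.5], [663.2, 231.2], [463.8, 242.5], [465.9, 272.3]] [564.5 251.6]
hammer [[767.0, 14.0], [817.0, -236.0], [737.0, -230.0]]
jar [[378.0, -354.0]]
tape [[672.0, -356.0]]
screw [[312.0, 467.0], [304.0, 268.0]]
bin vise [[600.0, -527.0], [542.0, -590.0]]
```

The crops show the target tee with its branch pointing lower-left. The bolt's stub and nut end is upper-left, the shackle's bow is at the top, and the rack is turned about 4° from the tray. I'll check the estimates by projecting them into the scene view, then plan the first move.

```bash
cat > plan.py <<'E'
import sys
from h import *
# plan.py x y z yaw(of tool y) [N]  -> rows in tool axes
def rows(t,yaw,N=None,quiet=False):
    o=robot.get_obs(); R=np.array(o['ee_rot']); p=np.array(o['eef_pos'])
    y0=np.arctan2(R[1,1],R[0,1]); dy=(np.radians(yaw)-y0+np.pi)%(2*np.pi)-np.pi
    d=np.array(t)-p; n=N or max(1,int(np.ceil(max(np.linalg.norm(d)/.05,abs(dy)/.17))))
    print('at',np.round(p,4),'yaw %.1f'%np.degrees(y0),'w %.4f'%o['gripper_width'],'F',np.round(o['force'],1),'t %.2f'%o['clock'],'d',np.round(d,4),'dyaw %.1f'%np.degrees(dy),'n',n)
    tilt=np.cross(R[:,2],[0,0,-1])@R; print('tilt rv',np.round(tilt,3))
    for i in range(n):
        a=y0+dy*i/n; Y=np.array([np.cos(a),np.sin(a),0]); Z=np.array([0,0,-1.]); X=np.cross(Y,Z)
        e=d/n; print('%.3f %.3f %.3f 0 0 %.3f g'%(e@X,e@Y,e@Z,-dy/n),end='; ')
    print()
if __name__=='__main__':
    a=list(map(float,sys.argv[1:])); rows(a[:3],a[3],int(a[4]) if len(a)>4 else None)
E
python3 - <<'E'
from h import *
def pts(c,ang,L,z):
    a=np.radians(ang);X=np.array([np.cos(a),np.sin(a)]);Y=np.array([-X[1],X[0]])
    return [list(np.array(c)+l[0]*X+l[1]*Y)+[z] for l in L]
G={'bolt':pts((.5265,-.399),59.1,[(-.057,0),(.058,0),(0,0)],.018),
'sh':pts((.412,-.194),20.5,[(.05,0),(-.036,.036),(-.036,-.036),(0,.028),(0,-.028)],.008),
'tee':pts((.616,-.201),34,[(.045,0),(-.045,0),(0,.05),(0,0)],.015),
'tray':pts((.559,.071),90,[(.1,.09),(.1,-.09),(-.1,-.09),(-.1,.09)],.048),
'rack':pts((.5688,.3116),86.2,[(-.06-.015,.095),(-.06-.015,-.095),(.075,.095),(.075,-.095),(0,0)],.066)}
for n,f,b in(('scene','s0',(240,120,480,350)),):
    im=np.load(f'pics/{f}.npy'); x0,y0,x1,y1=b; c=cv2.resize(im[y0:y1,x0:x1],None,fx=2.6,fy=2.6,interpolation=cv2.INTER_CUBIC)
    for k,P in G.items():
        for u,v in proj(n,P): cv2.circle(c,(int((u-x0+.5)*2.6),int((v-y0+.5)*2.6)),2,(255,0,255),-1)
    cv2.imwrite('pics/ov.png',c)
E
python3 plan.py .5235 -.404 .2 -31
```

```text
at [0.1569 0.5526 0.2137] yaw 74.1 w 0.0923 F [ 0.1 -0.   1.1] t 0.10 d [ 0.3666 -0.9566 -0.0137] dyaw -105.1 n 21
tilt rv [-0.002 -0.     0.   ]
-0.029 -0.039 0.001 0 0 0.087 g; -0.033 -0.036 0.001 0 0 0.087 g; -0.036 -0.033 0.001 0 0 0.087 g; -0.038 -0.030 0.001 0 0 0.087 g; -0.041 -0.027 0.001 0 0 0.087 g; -0.043 -0.023 0.001 0 0 0.087 g; -0.045 -0.019 0.001 0 0 0.087 g; -0.046 -0.015 0.001 0 0 0.087 g; -0.048 -0.011 0.001 0 0 0.087 g; -0.048 -0.007 0.001 0 0 0.087 g; -0.049 -0.003 0.001 0 0 0.087 g; -0.049 0.002 0.001 0 0 0.087 g; -0.048 0.006 0.001 0 0 0.087 g; -0.048 0.010 0.001 0 0 0.087 g; -0.047 0.014 0.001 0 0 0.087 g; -0.045 0.018 0.001 0 0 0.087 g; -0.043 0.022 0.001 0 0 0.087 g; -0.041 0.026 0.001 0 0 0.087 g; -0.039 0.029 0.001 0 0 0.087 g; -0.036 0.033 0.001 0 0 0.087 g; -0.033 0.036 0.001 0 0 0.087 g;
```

View pics/ov.png

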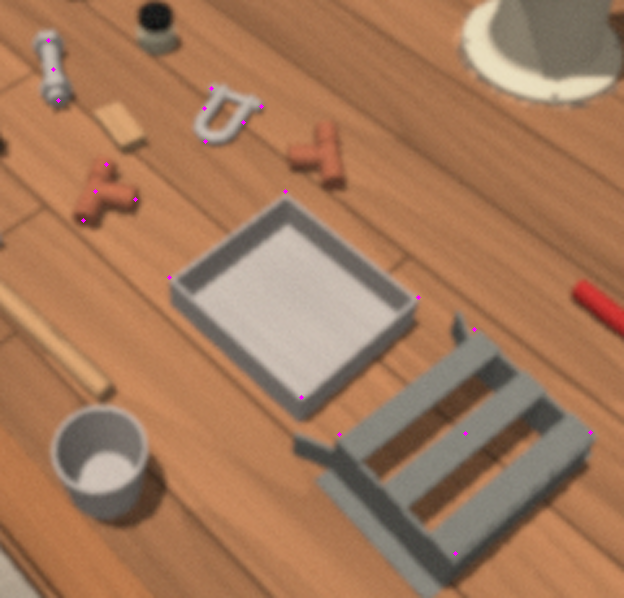

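The overlay agrees with the scene view to within a few mm. The tray's rim sits slightly lower in the picture than the dots, so I'll check it later from near. Now I'll move over the bolt.

```bash
python3 -m crank '-0.030 -0.041 0.001 0 0 0.092 1; -0.035 -0.038 0.001 0 0 0.092 1; -0.038 -0.035 0.001 0 0 0.092 1; -0.040 -0.032 0.001 0 0 0.092 1; -0.043 -0.028 0.001 0 0 0.092 1; -0.045 -0.024 0.001 0 0 0.092 1; -0.047 -0.020 0.001 0 0 0.092 1; -0.048 -0.016 0.001 0 0 0.092 1; -0.050 -0.012 0.001 0 0 0.092 1; -0.050 -0.007 0.001 0 0 0.092 1; -0.051 -0.003 0.001 0 0 0.092 1; -0.051 0.002 0.001 0 0 0.092 1; -0.050 0.006 0.001 0 0 0.092 1; -0.050 0.010 0.001 0 0 0.092 1; -0.049 0.015 0.001 0 0 0.092 1; -0.047 0.019 0.001 0 0 0.092 1; -0.045 0.023 0.001 0 0 0.092 1; -0.043 0.027 0.001 0 0 0.092 1; -0.041 0.030 0.001 0 0 0.092 1; -0.037 0.034 0.001 0 0 0.092 1'; python3 plan.py .5235 -.404 .08 -31
```

```text
clock: 2.6
eef_pos: [0.4565, -0.4503, 0.1886]
ee_rot: [[0.568, 0.823, -0.001], [0.823, -0.568, -0.0], [-0.001, -0.001, -1.0]]
force: [1.2, -0.0, 0.0]
gripper_width: 0.0917
at [ 0.4565 -0.4503  0.1886] yaw -34.6 w 0.0917 F [ 1.2 -0.   0. ] t 2.60 d [ 0.067   0.0463 -0.1086] dyaw 3.6 n 3
tilt rv [-0.001  0.001  0.   ]
0.025 0.010 0.036 0 0 -0.021 g; 0.025 0.010 0.036 0 0 -0.021 g; 0.025 0.011 0.036 0 0 -0.021 g;
```

```bash
python3 -m crank '0.025 0.010 0.03 0 0 -0.021 1; 0.025 0.010 0.03 0 0 -0.021 1; 0.025 0.011 0.03 0 0 -0.021 1; 0 0 0.01 0 0 0 1;0 0 0 0 0 0 1'; python3 plan.py .5235 -.404 .004 -31
python3 - <<'E'
from h import *
snap('top','t1',(380,150,480,250),6)
E
```

```text
clock: 3.22
eef_pos: [0.5236, -0.4085, 0.0831]
ee_rot: [[0.519, 0.855, -0.004], [0.855, -0.519, 0.0], [-0.002, -0.003, -1.0]]
force: [-0.1, -0.1, 1.1]
gripper_width: 0.0917
at [ 0.5236 -0.4085  0.0831] yaw -31.3 w 0.0917 F [-0.1 -0.1  1.1] t 3.23 d [-0.0001  0.0045 -0.0791] dyaw 0.3 n 2
tilt rv [-0.003  0.002  0.   ]
0.002 -0.001 0.040 0 0 -0.002 g; 0.002 -0.001 0.040 0 0 -0.002 g;
```

View pics/t1.png

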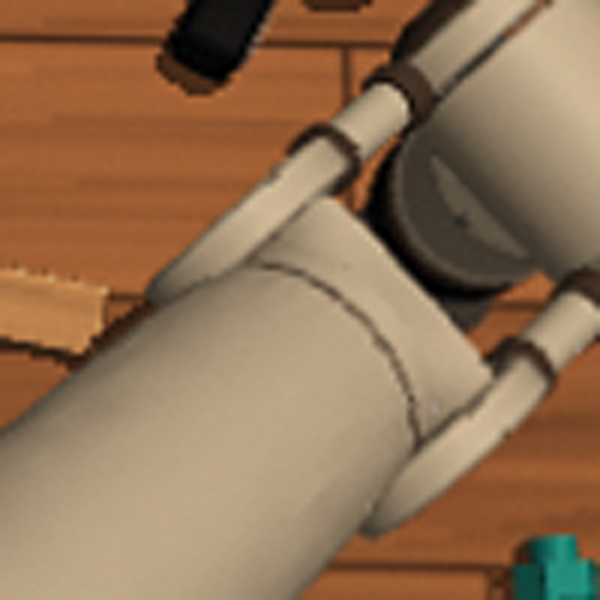

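The arm hides the bolt from above, but the clearance is ample. I'll descend and close.

```bash
python3 -m crank '0.002 -0.001 0.036 0 0 0 1; 0.002 -0.001 0.036 0 0 0 1; 0 0 0.005 0 0 0 1; 0 0 0 0 0 0 -1; 0 0 0 0 0 0 -1; 0 0 0 0 0 0 -1; 0 0 0 0 0 0 -1; 0 0 0 0 0 0 -1; 0 0 0 0 0 0 -1'; python3 plan.py .5235 -.404 .17 -31 4
```

```text
clock: 4.4
eef_pos: [0.5266, -0.4136, 0.0188]
ee_rot: [[0.523, 0.852, 0.008], [0.852, -0.523, -0.015], [-0.009, 0.015, -1.0]]
force: [-4.2, 3.0, 3.1]
gripper_width: 0.0343
at [ 0.5266 -0.4136  0.0188] yaw -31.5 w 0.0343 F [-4.2  3.   3.1] t 4.40 d [-0.0031  0.0096  0.1512] dyaw 0.5 n 4
tilt rv [0.015 0.009 0.   ]
0.002 -0.002 -0.038 0 0 -0.002 g; 0.002 -0.002 -0.038 0 0 -0.002 g; 0.002 -0.002 -0.038 0 0 -0.002 g; 0.002 -0.002 -0.038 0 0 -0.002 g;
```

```bash
python3 -m crank '0 0 0 0 0 0 -1; 0 0 0 0 0 0 -1; 0 0 0 0 0 0 -1; 0 0 0 0 0 0 -1'
python3 - <<'E'
from h import *
snap('scene','s1',(230,110,350,200),6)
E
```

```text
clock: 4.9
eef_pos: [0.5255, -0.4128, 0.0186]
ee_rot: [[0.522, 0.853, 0.005], [0.853, -0.522, -0.013], [-0.009, 0.011, -1.0]]
force: [-2.5, 1.8, 2.3]
gripper_width: 0.0229
```

View pics/s1.png

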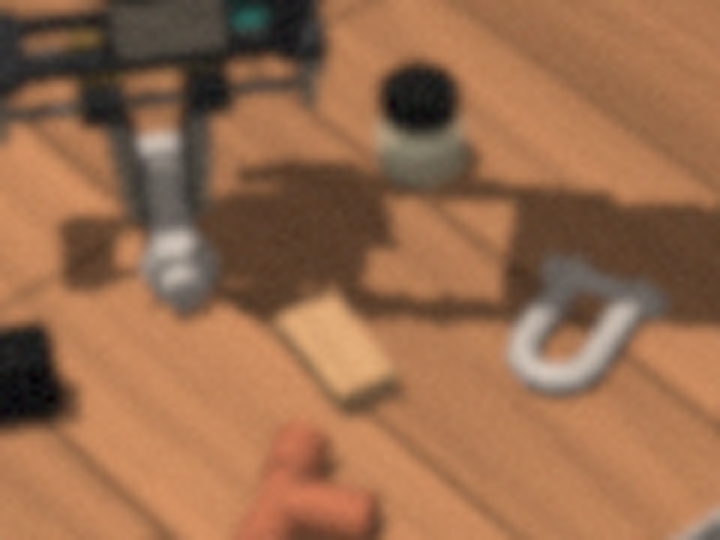

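The fingers closed on the shank, but only at their tips because the descent fell about 15 mm short. I'll open, go lower and grip again.

```bash
python3 -m crank '0 0 0 0 0 0 0.1; 0 0 0 0 0 0 0.1; 0 0 0 0 0 0 0.1;0 0 0 0 0 0 0.1; 0.005 -0.002 0.008 0 0 0 0.1; 0 0 0.006 0 0 0 0.1; 0 0 0 0 0 0 0.1'; python3 plan.py .5235 -.404 .004 -31
```

```text
clock: 5.82
eef_pos: [0.5275, -0.4075, 0.0028]
ee_rot: [[0.523, 0.852, 0.008], [0.852, -0.523, -0.014], [-0.008, 0.014, -1.0]]
force: [-0.1, -0.1, 0.3]
gripper_width: 0.0506
at [ 0.5275 -0.4075  0.0028] yaw -31.5 w 0.0506 F [-0.1 -0.1  0.3] t 5.83 d [-0.004   0.0035  0.0012] dyaw 0.5 n 1
tilt rv [0.014 0.008 0.   ]
0.001 -0.005 -0.001 0 0 -0.009 g;
```

```bash
python3 -m crank '0 0 0 0.014 0.008 0 -1; 0 0 0 0 0 0 -1; 0 0 0 0 0 0 -1; 0 0 0 0 0 0 -1; 0 0 0 0 0 0 -1; 0 0 0 0 0 0 -1; 0 0 0 0 0 0 -1; 0 0 -0.03 0 0 0 -1; 0 0 -0.045 0 0 0 -1; 0 0 -0.045 0 0 0 -1; 0 0 -0.02 0 0 0 -1; 0 0 0 0 0 0 -1'; python3 plan.py .607 .062 .15 0
```

```text
clock: 7.32
eef_pos: [0.5247, -0.4048, 0.1404]
ee_rot: [[0.523, 0.852, -0.008], [0.852, -0.523, 0.009], [0.003, -0.012, -1.0]]
force: [0.6, 0.2, -4.5]
gripper_width: 0.0232
at [ 0.5247 -0.4048  0.1404] yaw -31.5 w 0.0232 F [ 0.6  0.2 -4.5] t 7.33 d [0.0823 0.4668 0.0096] dyaw 31.5 n 10
tilt rv [-0.012 -0.003  0.   ]
0.044 -0.017 -0.001 0 0 -0.055 g; 0.045 -0.015 -0.001 0 0 -0.055 g; 0.046 -0.012 -0.001 0 0 -0.055 g; 0.046 -0.010 -0.001 0 0 -0.055 g; 0.047 -0.007 -0.001 0 0 -0.055 g; 0.047 -0.005 -0.001 0 0 -0.055 g; 0.047 -0.002 -0.001 0 0 -0.055 g; 0.047 0.000 -0.001 0 0 -0.055 g; 0.047 0.003 -0.001 0 0 -0.055 g; 0.047 0.006 -0.001 0 0 -0.055 g;
```

```bash
python3 -m crank '0.044 -0.017 -0.001 0 0 -0.055 -1; 0.045 -0.015 -0.001 0 0 -0.055 -1; 0.046 -0.012 -0.001 0 0 -0.055 -1; 0.046 -0.010 -0.001 0 0 -0.055 -1; 0.047 -0.007 -0.001 0 0 -0.055 -1; 0.047 -0.005 -0.001 0 0 -0.055 -1; 0.047 -0.002 -0.001 0 0 -0.055 -1; 0.047 0.000 -0.001 0 0 -0.055 -1; 0.047 0.003 -0.001 0 0 -0.055 -1; 0.040 0.006 -0.001 0 0 -0.055 -1; 0 0 0 0 0 0 -1; 0 0 0 0 0 0 -1'; python3 plan.py .607 .062 .06 0
python3 - <<'E'
from h import *
snap('scene','s2',(280,110,480,270),4)
E
```

```text
clock: 8.82
eef_pos: [0.5892, 0.0731, 0.1235]
ee_rot: [[-0.014, 0.998, -0.054], [1.0, 0.015, 0.026], [0.027, -0.054, -0.998]]
force: [-0.7, -0.4, -3.8]
gripper_width: 0.0231
at [0.5892 0.0731 0.1235] yaw 0.9 w 0.0231 F [-0.7 -0.4 -3.8] t 8.82 d [ 0.0178 -0.0111 -0.0635] dyaw -0.9 n 2
tilt rv [-0.054 -0.027  0.   ]
-0.006 0.009 0.032 0 0 0.008 g; -0.006 0.009 0.032 0 0 0.008 g;
```

View pics/s2.png

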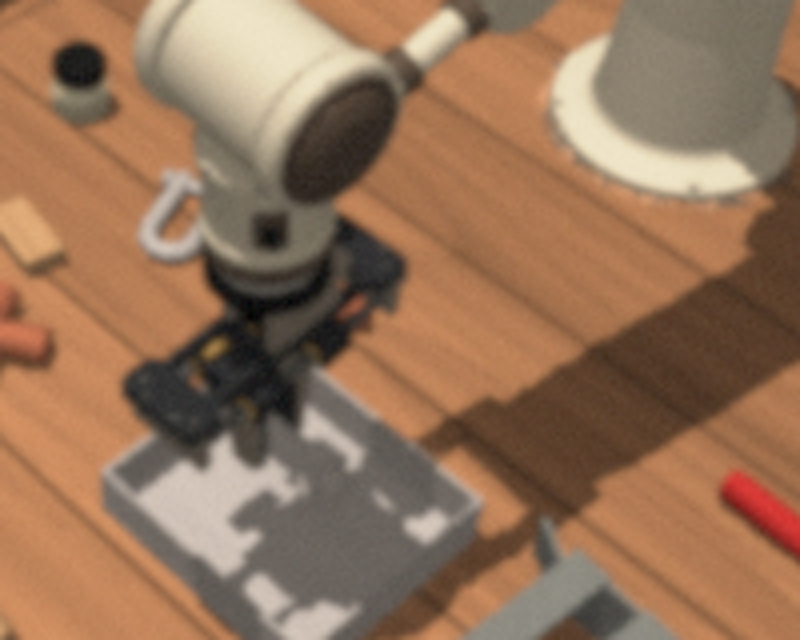

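Run:
```python
from h import *
o=robot.get_obs();R=np.array(o['ee_rot']);p=np.array(o['eef_pos'])
f=lambda P:((proj('scene',P)-[280,110]+.5)*4).round()
print('tcp',f([p]),'grasp',f([p-.019*R[:,2]]))
g=p-.021*R[:,2]
print('bolt ends',f([g+R[:,0]*.064,g-R[:,0]*.051]))
im=np.load('pics/s2.npy')[180:260,310:370] if False else np.load('pics/s2.npy')[195:235,320:365]
cv2.imwrite('pics/c2.png',cv2.resize(cv2.convertScaleAbs(im,alpha=1.8,beta=10),None,fx=14,fy=14,interpolation=cv2.INTER_CUBIC))
```

```text
tcp [[268. 444.]] grasp [[268. 427.]]
bolt ends [[341. 482.]
 [213. 381.]]
```

View pics/c2.png

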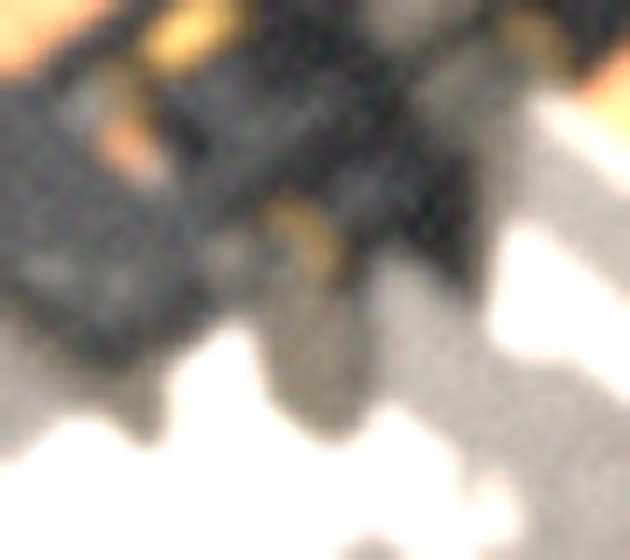

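```bash
python3 - <<'E'
from h import *
snap('top','t2')
for f in('t0','t2'):
    im=np.load(f'pics/{f}.npy'); h=cv2.cvtColor(im,cv2.COLOR_BGR2HSV)[175:230,400:465]; print(f,((h[...,1]<105)&(h[...,2]>85)).sum())
E
python3 plan.py .607 .062 .06 0
```

```text
t0 344
t2 0
at [0.5894 0.0726 0.124 ] yaw 0.8 w 0.0230 F [ 0.4  0.3 -4.6] t 8.93 d [ 0.0176 -0.0106 -0.064 ] dyaw -0.8 n 2
tilt rv [-0.053 -0.027  0.   ]
-0.005 0.009 0.032 0 0 0.007 g; -0.005 0.009 0.032 0 0 0.007 g;
```

```bash
python3 -m crank '-0.005 0.009 0.01 -0.053 -0.027 0.007 -1; -0.003 0.007 0.02 0 0 0 -1; 0 0 0 0 0 0 -1'; python3 plan.py .605 .064 .012 0
```

```text
clock: 9.3
eef_pos: [0.6049, 0.0612, 0.0922]
ee_rot: [[-0.001, 1.0, 0.0], [1.0, 0.001, -0.001], [-0.001, 0.0, -1.0]]
force: [-0.0, 1.1, -3.5]
gripper_width: 0.0232
at [0.6049 0.0612 0.0922] yaw 0.0 w 0.0232 F [-0.   1.1 -3.5] t 9.30 d [ 0.0001  0.0028 -0.0802] dyaw -0.0 n 2
tilt rv [0.    0.001 0.   ]
0.001 0.000 0.040 0 0 0.000 g; 0.001 0.000 0.040 0 0 0.000 g;
```

```bash
python3 -m crank '0.001 0 0.035 0 0 0 -1; 0.001 0 0.03 0 0 0 -1; 0 0 0.008 0 0 0 -1; 0 0 0 0 0 0 -1;0 0 0 0 0 0 -1'; python3 plan.py .605 .064 .009 0
```

```text
clock: 9.93
eef_pos: [0.6087, 0.0601, 0.0235]
ee_rot: [[0.004, 1.0, 0.008], [1.0, -0.004, -0.002], [-0.002, 0.008, -1.0]]
force: [0.1, 0.4, -3.3]
gripper_width: 0.0229
at [0.6087 0.0601 0.0235] yaw -0.2 w 0.0229 F [ 0.1  0.4 -3.3] t 9.93 d [-0.0037  0.0039 -0.0145] dyaw 0.2 n 1
tilt rv [0.008 0.002 0.   ]
0.004 -0.004 0.014 0 0 -0.004 g;
```

```bash
python3 -m crank '0.004 -0.004 0.010 0.008 0.002 0 -1; 0 0 0.002 0 0 0 -1; 0 0 0 0 0 0 -1'; python3 plan.py .605 .064 .009 0
```

```text
clock: 10.3
eef_pos: [0.6061, 0.0644, 0.0129]
ee_rot: [[0.004, 1.0, 0.003], [1.0, -0.004, 0.0], [0.0, 0.003, -1.0]]
force: [-0.1, -0.2, -3.0]
gripper_width: 0.0229
at [0.6061 0.0644 0.0129] yaw -0.2 w 0.0229 F [-0.1 -0.2 -3. ] t 10.30 d [-0.0011 -0.0004 -0.0039] dyaw 0.2 n 1
tilt rv [ 0.003 -0.     0.   ]
-0.000 -0.001 0.004 0 0 -0.004 g;
```

Now a little lower, then release and rise, then over to the shackle.

```bash
python3 -m crank '0 0 0.005 0 0 0 -1; 0 0 0.001 0 0 0 -1; 0 0 0 0 0 0 -0.2; 0 0 0 0 0 0 -0.2; 0 0 0 0 0 0 -0.2; 0 0 -0.04 0 0 0 -0.2; 0 0 -0.05 0 0 0 -0.2; 0 0 -0.05 0 0 0 0.5;0 0 0 0 0 0 1'; python3 plan.py .412 -.194 .12 -69.5
```

```text
clock: 11.42
eef_pos: [0.6077, 0.0641, 0.1535]
ee_rot: [[0.004, 1.0, 0.008], [1.0, -0.004, -0.0], [-0.0, 0.008, -1.0]]
force: [0.7, -0.3, -0.4]
gripper_width: 0.0546
at [0.6077 0.0641 0.1535] yaw -0.2 w 0.0546 F [ 0.7 -0.3 -0.4] t 11.43 d [-0.1957 -0.2581 -0.0335] dyaw -69.3 n 8
tilt rv [0.008 0.    0.   ]
-0.032 -0.024 0.004 0 0 0.151 g; -0.036 -0.019 0.004 0 0 0.151 g; -0.038 -0.014 0.004 0 0 0.151 g; -0.040 -0.008 0.004 0 0 0.151 g; -0.040 -0.002 0.004 0 0 0.151 g; -0.040 0.004 0.004 0 0 0.151 g; -0.039 0.010 0.004 0 0 0.151 g; -0.037 0.016 0.004 0 0 0.151 g;
```

```bash
python3 -m crank '-0.032 -0.024 0.002 0.008 0 0.151 1; -0.036 -0.019 0.002 0 0 0.151 1; -0.038 -0.014 0.002 0 0 0.151 1; -0.040 -0.008 0.002 0 0 0.151 1; -0.040 -0.002 0.002 0 0 0.151 1; -0.040 0.004 0.002 0 0 0.151 1; -0.039 0.010 0.002 0 0 0.151 1; -0.034 0.014 0.002 0 0 0.15 1; 0 0 0 0 0 0 1; 0 0 0 0 0 0 1'; python3 plan.py .412 -.194 .07 -69.5
```

```text
clock: 12.68
eef_pos: [0.3994, -0.1902, 0.1283]
ee_rot: [[0.948, 0.317, -0.008], [0.317, -0.948, 0.006], [-0.005, -0.008, -1.0]]
force: [0.2, 0.2, 0.9]
gripper_width: 0.0919
at [ 0.3994 -0.1902  0.1283] yaw -71.5 w 0.0919 F [0.2 0.2 0.9] t 12.68 d [ 0.0126 -0.0038 -0.0583] dyaw 2.0 n 2
tilt rv [-0.008  0.005  0.   ]
0.005 0.004 0.029 0 0 -0.018 g; 0.005 0.004 0.029 0 0 -0.018 g;
```

```bash
python3 -m crank '0.005 0.004 0.025 -0.008 0.005 -0.018 1; 0.005 0.004 0.025 0 0 -0.018 1; 0 0 0.02 0 0 0 1; 0 0 0 0 0 0 1'; python3 plan.py .412 -.194 .004 -69.5
```

```text
clock: 13.18
eef_pos: [0.4143, -0.191, 0.056]
ee_rot: [[0.932, 0.362, 0.001], [0.362, -0.932, 0.0], [0.001, 0.0, -1.0]]
force: [0.2, 0.0, -0.1]
gripper_width: 0.0916
at [ 0.4143 -0.191   0.056 ] yaw -68.8 w 0.0916 F [ 0.2  0.  -0.1] t 13.18 d [-0.0023 -0.003  -0.052 ] dyaw -0.7 n 2
tilt rv [ 0.    -0.001  0.   ]
-0.002 0.001 0.026 0 0 0.006 g; -0.002 0.001 0.026 0 0 0.006 g;
```

```bash
python3 -m crank '-0.002 0.001 0.025 0 0 0.006 1; -0.002 0.001 0.018 0 0 0.006 1; 0 0 0.006 0 0 0 1; 0 0 0 0 0 0 1'; python3 plan.py .412 -.194 .003 -69.5
```

```text
clock: 13.68
eef_pos: [0.4153, -0.1942, 0.0092]
ee_rot: [[0.934, 0.356, 0.006], [0.356, -0.934, -0.003], [0.004, 0.005, -1.0]]
force: [0.3, -0.0, 0.5]
gripper_width: 0.092
at [ 0.4153 -0.1942  0.0092] yaw -69.1 w 0.0920 F [ 0.3 -0.   0.5] t 13.68 d [-0.0033  0.0002 -0.0062] dyaw -0.4 n 1
tilt rv [ 0.005 -0.004  0.   ]
-0.003 -0.001 0.006 0 0 0.007 g;
```

```bash
python3 -m crank '-0.003 -0.001 0.006 0.005 -0.004 0.007 1; 0 0 0.001 0 0 0 1; 0 0 0 0 0 0 -1;  0 0 0 0 0 0 -1; 0 0 0 0 0 0 -1; 0 0 0 0 0 0 -1; 0 0 0 0 0 0 -1; 0 0 0 0 0 0 -1; 0 0 0 0 0 0 -1'; python3 plan.py .529 .035 .15 -90
```

```text
clock: 14.8
eef_pos: [0.4135, -0.1951, 0.0039]
ee_rot: [[0.937, 0.35, 0.003], [0.35, -0.937, -0.002], [0.002, 0.003, -1.0]]
force: [-0.2, 0.2, 1.1]
gripper_width: 0.0549
at [ 0.4135 -0.1951  0.0039] yaw -69.5 w 0.0549 F [-0.2  0.2  1.1] t 14.80 d [0.1155 0.2301 0.1461] dyaw -20.5 n 6
tilt rv [ 0.003 -0.002  0.   ]
0.031 -0.029 -0.024 0 0 0.060 g; 0.030 -0.031 -0.024 0 0 0.060 g; 0.028 -0.033 -0.024 0 0 0.060 g; 0.026 -0.034 -0.024 0 0 0.060 g; 0.024 -0.036 -0.024 0 0 0.060 g; 0.021 -0.037 -0.024 0 0 0.060 g;
```

```bash
python3 -m crank '0 0 -0.03 0 0 0 -1; 0 0 -0.045 0 0 0 -1; 0 0 -0.045 0 0 0 -1; 0.03 -0.029 -0.002 0 0 0.060 -1; 0.030 -0.031 -0.002 0 0 0.060 -1; 0.028 -0.033 -0.002 0 0 0.060 -1; 0.026 -0.034 -0.002 0 0 0.060 -1; 0.024 -0.036 -0.002 0 0 0.060 -1; 0.021 -0.032 -0.002 0 0 0.060 -1; 0 0 0 0 0 0 -1; 0 0 0 0 0 0 -1'; python3 plan.py .529 .035 .07 -90
python3 - <<'E'
from h import *
snap('top','t3')
im=np.load('pics/t3.npy')[135:235,200:320]; cv2.imwrite('pics/c3.png',cv2.resize(im,None,fx=6,fy=6,interpolation=cv2.INTER_CUBIC))
h=cv2.cvtColor(np.load('pics/t3.npy'),cv2.COLOR_BGR2HSV)[218:262,345:382]; print('grey left at shackle',((h[...,1]<105)&(h[...,2]>85)).sum())
E
```

```text
clock: 16.18
eef_pos: [0.5297, 0.0364, 0.1357]
ee_rot: [[1.0, -0.016, -0.004], [-0.016, -1.0, 0.0], [-0.004, -0.0, -1.0]]
force: [-0.5, -0.3, -2.8]
gripper_width: 0.0553
at [0.5297 0.0364 0.1357] yaw -90.9 w 0.0553 F [-0.5 -0.3 -2.8] t 16.18 d [-0.0007 -0.0014 -0.0657] dyaw 0.9 n 2
tilt rv [-0.     0.004  0.   ]
-0.000 0.001 0.033 0 0 -0.008 g; -0.000 0.001 0.033 0 0 -0.008 g; 
grey left at shackle 0
```

View pics/c3.png

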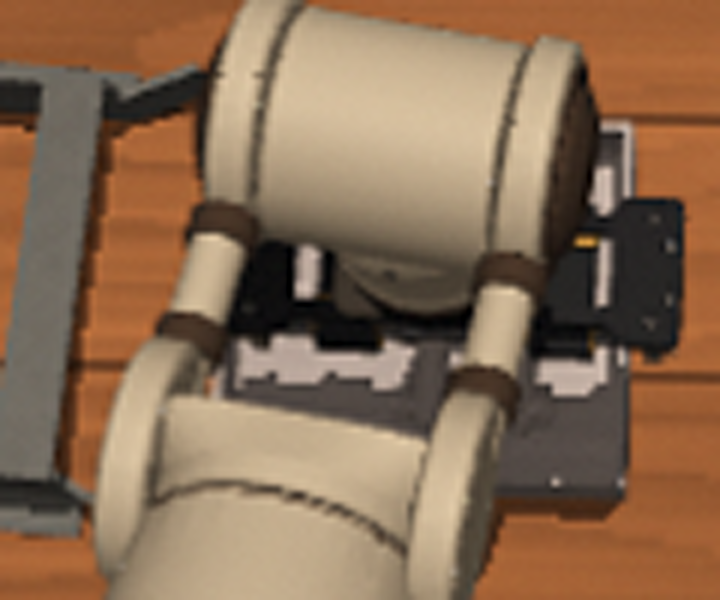

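The shackle is held, and the tray's right edge is still at about x=305 px, so the tray hasn't moved. Lowering the shackle.

```bash
python3 -m crank '0 0.001 0.036 0 0.004 -0.008 -1; 0 0 0.038 0 0 -0.008 -1; 0 0 0.02 0 0 0 -1; 0 0 0 0 0 0 -1'; python3 plan.py .529 .035 .010 -90
```

```text
clock: 16.73
eef_pos: [0.5285, 0.0308, 0.0398]
ee_rot: [[1.0, -0.005, 0.001], [-0.005, -1.0, -0.0], [0.001, 0.0, -1.0]]
force: [-0.4, 0.1, -2.4]
gripper_width: 0.0548
at [0.5285 0.0308 0.0398] yaw -90.3 w 0.0548 F [-0.4  0.1 -2.4] t 16.73 d [ 0.0005  0.0042 -0.0298] dyaw 0.3 n 1
tilt rv [ 0.    -0.001  0.   ]
0.000 -0.004 0.030 0 0 -0.005 g;
```

```bash
python3 -m crank '0 -0.004 0.018 0 0 -0.005 -1; 0 -0.001 0.008 0 0 0 -1; 0 0 0 0 0 0 -1; 0 0 0 0 0 0 -1'; python3 plan.py .529 .036 .010 -90
```

```text
clock: 17.23
eef_pos: [0.5303, 0.035, 0.0145]
ee_rot: [[1.0, -0.001, 0.005], [-0.001, -1.0, -0.001], [0.005, 0.001, -1.0]]
force: [0.4, -0.4, -1.9]
gripper_width: 0.0551
at [0.5303 0.035  0.0145] yaw -90.0 w 0.0551 F [ 0.4 -0.4 -1.9] t 17.23 d [-0.0013  0.001  -0.0045] dyaw 0.0 n 1
tilt rv [ 0.001 -0.005  0.   ]
-0.001 -0.001 0.005 0 0 -0.001 g;
```

```bash
python3 -m crank '-0.001 0 0.005 0 -0.005 0 -1; 0 0 0.001 0 0 0 -1; 0 0 0 0 0 0 0.45; 0 0 0 0 0 0 0.45; 0 0 0 0 0 0 0.45; 0 0 -0.04 0 0 0 0.45; 0 0 -0.05 0 0 0 0.45; 0 0 -0.04 0 0 0 0.8'; python3 plan.py .598 -.1735 .13 34
```

```text
clock: 18.23
eef_pos: [0.5281, 0.0353, 0.1403]
ee_rot: [[1.0, -0.001, -0.004], [-0.001, -1.0, -0.001], [-0.004, 0.001, -1.0]]
force: [0.3, -0.4, -0.6]
gripper_width: 0.0745
at [0.5281 0.0353 0.1403] yaw -90.0 w 0.0745 F [ 0.3 -0.4 -0.6] t 18.23 d [ 0.0699 -0.2088 -0.0103] dyaw 124.0 n 13
tilt rv [0.001 0.004 0.   ]
0.005 0.016 0.001 0 0 -0.167 g; 0.003 0.017 0.001 0 0 -0.167 g; -0.000 0.017 0.001 0 0 -0.167 g; -0.003 0.017 0.001 0 0 -0.167 g; -0.006 0.016 0.001 0 0 -0.167 g; -0.008 0.015 0.001 0 0 -0.167 g; -0.011 0.013 0.001 0 0 -0.167 g; -0.013 0.011 0.001 0 0 -0.167 g; -0.014 0.009 0.001 0 0 -0.167 g; -0.016 0.007 0.001 0 0 -0.167 g; -0.016 0.004 0.001 0 0 -0.167 g; -0.017 0.001 0.001 0 0 -0.167 g; -0.017 -0.002 0.001 0 0 -0.167 g;
```

```bash
python3 -m crank '0.005 0.016 0 0 0.004 -0.167 1; 0.003 0.017 0 0 0 -0.167 1; 0 0.017 0 0 0 -0.167 1; -0.003 0.017 0 0 0 -0.167 1; -0.006 0.016 0 0 0 -0.167 1; -0.008 0.015 0 0 0 -0.167 1; -0.011 0.013 0 0 0 -0.167 1; -0.013 0.011 0 0 0 -0.167 1; -0.014 0.009 0 0 0 -0.167 1; -0.016 0.007 0 0 0 -0.167 1; -0.016 0.004 0 0 0 -0.167 1; -0.017 0.001 0 0 0 -0.167 1; -0.015 -0.002 0 0 0 -0.16 1; 0 0 0 0 0 0 1; 0 0 0 0 0 0 1'; python3 plan.py .598 -.1735 .07 34
python3 - <<'E'
from h import *
snap('top','t4');snap('scene','s4')
E
```

```text
clock: 20.1
eef_pos: [0.611, -0.1769, 0.1495]
ee_rot: [[-0.614, 0.789, 0.015], [0.789, 0.614, -0.003], [-0.011, 0.01, -1.0]]
force: [-0.0, 0.0, -0.2]
gripper_width: 0.0921
at [ 0.611  -0.1769  0.1495] yaw 37.9 w 0.0921 F [-0.   0.  -0.2] t 20.10 d [-0.013   0.0034 -0.0795] dyaw -3.9 n 2
tilt rv [0.01  0.011 0.   ]
0.005 -0.004 0.040 0 0 0.034 g; 0.005 -0.004 0.040 0 0 0.034 g;
```

```bash
python3 -m crank '0.006 -0.004 0.035 0.01 0.011 0.034 1; 0.006 -0.004 0.035 0 0 0.034 1; 0 0 0.02 0 0 0 1; 0 0 0 0 0 0 1'; python3 plan.py .597 -.172 .004 34
```

```text
clock: 20.7
eef_pos: [0.5988, -0.1707, 0.059]
ee_rot: [[-0.558, 0.83, 0.003], [0.83, 0.558, -0.002], [-0.003, 0.001, -1.0]]
force: [0.4, 0.3, 0.9]
gripper_width: 0.0918
at [ 0.5988 -0.1707  0.059 ] yaw 33.9 w 0.0918 F [0.4 0.3 0.9] t 20.70 d [-0.0018 -0.0013 -0.055 ] dyaw 0.1 n 2
tilt rv [0.001 0.003 0.   ]
-0.000 -0.001 0.027 0 0 -0.001 g; -0.000 -0.001 0.027 0 0 -0.001 g;
```

```bash
python3 -m crank '0 -0.001 0.025 0 0 0 1; 0 -0.001 0.02 0 0 0 1; 0 0 0.01 0 0 0 1; 0 0 0.003 0 0 0 1; 0 0 0 0 0 0 1'; python3 plan.py .597 -.172 .003 34
```

```text
clock: 21.32
eef_pos: [0.6023, -0.174, 0.0046]
ee_rot: [[-0.558, 0.83, 0.012], [0.83, 0.558, -0.006], [-0.011, 0.006, -1.0]]
force: [0.1, 0.4, -0.6]
gripper_width: 0.092
at [ 0.6023 -0.174   0.0046] yaw 33.9 w 0.0920 F [ 0.1  0.4 -0.6] t 21.32 d [-0.0053  0.002  -0.0016] dyaw 0.1 n 1
tilt rv [0.006 0.011 0.   ]
0.005 -0.003 0.002 0 0 -0.001 g;
```

```bash
python3 -m crank '0.005 -0.003 0.001 0.006 0.011 0 1; 0 0 0 0 0 0 -1;  0 0 0 0 0 0 -1; 0 0 0 0 0 0 -1; 0 0 0 0 0 0 -1; 0 0 0 0 0 0 -1; 0 0 0 0 0 0 -1; 0 0 0 0 0 0 -1; 0 0 0 0 0 0 -1; 0 0 0 0 0 0 -1; 0 0 -0.03 0 0 0 -1; 0 0 -0.045 0 0 0 -1; 0 0 -0.045 0 0 0 -1; 0 0 -0.02 0 0 0 -1'; python3 plan.py .529 .132 .14 0
python3 - <<'E'
from h import *
snap('top','t5')
im=np.load('pics/t4.npy')
# tray re-measure from t4: grey mask rim
big=cv2.resize(im,None,fx=4,fy=4,interpolation=cv2.INTER_CUBIC); h=cv2.cvtColor(big,cv2.COLOR_BGR2HSV)
m=((h[...,1]<105)&(h[...,2]>85)).astype(np.uint8)*255
m[:600]=0;m[872:]=0;m[:,:912]=0;m[:,1240:]=0
c=max(cv2.findContours(m,cv2.RETR_EXTERNAL,cv2.CHAIN_APPROX_NONE)[0],key=cv2.contourArea)
r=cv2.minAreaRect((ray('top',(c.reshape(-1,2)+.5)/4-.5,.048)[:,:2]*1000).astype(np.float32)); print(r)
c=cv2.resize(im[140:230,220:320],None,fx=6,fy=6,interpolation=cv2.INTER_CUBIC)
cv2.imwrite('pics/c4.png',c)
E
```

```text
clock: 23.08
eef_pos: [0.5946, -0.17, 0.1443]
ee_rot: [[-0.558, 0.83, -0.006], [0.83, 0.558, 0.004], [0.007, -0.003, -1.0]]
force: [-0.2, 0.4, -2.3]
gripper_width: 0.0289
at [ 0.5946 -0.17    0.1443] yaw 33.9 w 0.0289 F [-0.2  0.4 -2.3] t 23.07 d [-0.0656  0.302  -0.0043] dyaw -33.9 n 7
tilt rv [-0.003 -0.007  0.   ]
0.041 0.016 0.001 0 0 0.085 g; 0.042 0.013 0.001 0 0 0.085 g; 0.043 0.009 0.001 0 0 0.085 g; 0.044 0.005 0.001 0 0 0.085 g; 0.044 0.002 0.001 0 0 0.085 g; 0.044 -0.002 0.001 0 0 0.085 g; 0.044 -0.006 0.001 0 0 0.085 g; 
((557.2069091796875, 65.23649597167969), (187.63812255859375, 218.23265075683594), 0.2752111256122589)
```

View pics/c4.png

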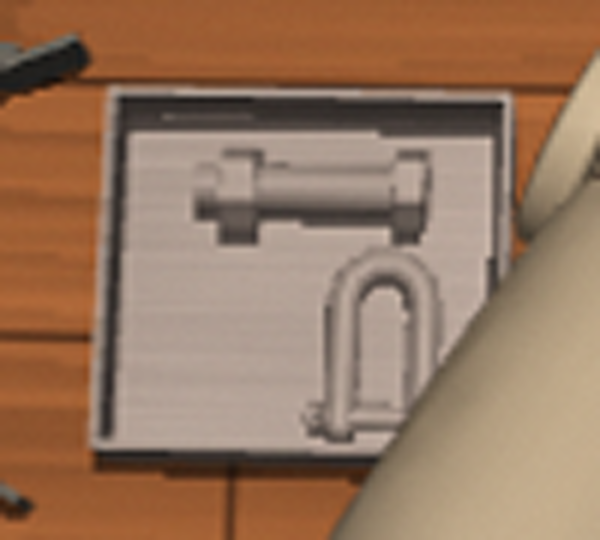

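The bolt and the shackle lie flat in the tray, with the left-hand near corner (crop 120–300, 250–440) free for the tee. The tee is held at 29 mm. Moving it over.

```bash
python3 -m crank '0.041 0.016 0 -0.003 -0.007 0.085 -1; 0.042 0.013 0 0 0 0.085 -1; 0.043 0.009 0 0 0 0.085 -1; 0.044 0.005 0 0 0 0.085 -1; 0.044 0.002 0 0 0 0.085 -1; 0.044 -0.002 0 0 0 0.085 -1; 0.038 -0.004 0 0 0 0.08 -1; 0 0 0 0 0 0 -1; 0 0 0 0 0 0 -1'; python3 plan.py .529 .134 .06 0
```

```text
clock: 24.25
eef_pos: [0.5286, 0.1349, 0.1368]
ee_rot: [[0.019, 1.0, -0.007], [1.0, -0.019, 0.001], [0.001, -0.007, -1.0]]
force: [-0.4, -0.2, -2.6]
gripper_width: 0.0292
at [0.5286 0.1349 0.1368] yaw -1.1 w 0.0292 F [-0.4 -0.2 -2.6] t 24.25 d [ 0.0004 -0.0009 -0.0768] dyaw 1.1 n 2
tilt rv [-0.007 -0.001  0.   ]
-0.000 0.000 0.038 0 0 -0.009 g; -0.000 0.000 0.038 0 0 -0.009 g;
```

```bash
python3 -m crank '0 0 0.036 -0.007 0 -0.01 -1; 0 0 0.036 0 0 -0.009 -1; 0 0 0.02 0 0 0 -1; 0 0 0 0 0 0 -1'; python3 plan.py .529 .134 .012 0
```

```text
clock: 24.75
eef_pos: [0.5299, 0.1302, 0.0418]
ee_rot: [[0.003, 1.0, 0.002], [1.0, -0.003, -0.0], [-0.0, 0.002, -1.0]]
force: [-0.6, 0.2, -1.5]
gripper_width: 0.0294
at [0.5299 0.1302 0.0418] yaw -0.2 w 0.0294 F [-0.6  0.2 -1.5] t 24.75 d [-0.0009  0.0038 -0.0298] dyaw 0.2 n 1
tilt rv [0.002 0.    0.   ]
0.004 -0.001 0.030 0 0 -0.003 g;
```

```bash
python3 -m crank '0.004 -0.001 0.018 0 0 0 -1; 0.001 0 0.010 0 0 0 -1; 0 0 0 0 0 0 -1; 0 0 0 0 0 0 -1'; python3 plan.py .529 .134 .008 0
```

```text
clock: 25.25
eef_pos: [0.5312, 0.1346, 0.0141]
ee_rot: [[0.004, 1.0, 0.006], [1.0, -0.004, -0.0], [-0.0, 0.006, -1.0]]
force: [-0.7, -0.0, -2.2]
gripper_width: 0.0295
at [0.5312 0.1346 0.0141] yaw -0.2 w 0.0295 F [-0.7 -0.  -2.2] t 25.25 d [-0.0022 -0.0006 -0.0061] dyaw 0.2 n 1
tilt rv [0.006 0.    0.   ]
-0.001 -0.002 0.006 0 0 -0.004 g;
```

```bash
python3 -m crank '-0.001 -0.002 0.006 0.006 0 0 -1; 0 0 0.001 0 0 0 -1; 0 0 0 0 0 0 0; 0 0 0 0 0 0 0; 0 0 0 0 0 0 0; 0 0 -0.04 0 0 0 0; 0 0 -0.05 0 0 0 0; 0 0 -0.04 0 0 0 0.8; -0.045 0.004 0 0 0 0.013 1; -0.045 0.004 0 0 0 0.013 1; -0.045 0.004 0 0 0 0.013 1; -0.045 0.004 0 0 0 0.013 1; -0.04 0.004 0 0 0 0.013 1; 0 0 0 0 0 0 1; 0 0 0 0 0 0 1'; python3 plan.py .556 -.08 .014 -3.8
python3 - <<'E'
from h import *
snap('scene','s6');snap('top','t6')
E
```

```text
clock: 27.12
eef_pos: [0.5457, -0.093, 0.1449]
ee_rot: [[0.069, 0.998, 0.007], [0.998, -0.069, -0.001], [-0.001, 0.007, -1.0]]
force: [-0.1, 0.9, -0.0]
gripper_width: 0.0919
at [ 0.5457 -0.093   0.1449] yaw -3.9 w 0.0919 F [-0.1  0.9 -0. ] t 27.12 d [ 0.0103  0.013  -0.1309] dyaw 0.1 n 3
tilt rv [0.007 0.001 0.   ]
0.005 0.003 0.044 0 0 -0.001 g; 0.005 0.003 0.044 0 0 -0.001 g; 0.005 0.003 0.044 0 0 -0.001 g;
```

```bash
cat > chk.py <<'E'
import sys
from h import *
f=sys.argv[1]; x0,y0,x1,y1=map(int,sys.argv[2:6])
im=np.load(f'pics/{f}.npy'); big=cv2.resize(im,None,fx=4,fy=4,interpolation=cv2.INTER_CUBIC); h=cv2.cvtColor(big,cv2.COLOR_BGR2HSV)
def box(m):
    o=np.zeros_like(m); o[4*y0:4*y1,4*x0:4*x1]=m[4*y0:4*y1,4*x0:4*x1]; return o
def rr(m,z,n):
    c=max(cv2.findContours(box(m),cv2.RETR_EXTERNAL,cv2.CHAIN_APPROX_NONE)[0],key=cv2.contourArea)
    r=cv2.minAreaRect((ray('top',(c.reshape(-1,2)+.5)/4-.5,z)[:,:2]*1000).astype(np.float32)); print(n,np.round(r[0],1),np.round(r[1],1),round(r[2],1))
rr(((h[...,0]<=9)&(h[...,1]>150)&(h[...,2]>60)).astype(np.uint8)*255,.019,'tee')
# everything not wood/bench = tray with contents
wood=((h[...,0]>=10)&(h[...,0]<=20)&(h[...,1]>115))
m=(~wood&((h[...,2]>125)|((h[...,0]<=9)&(h[...,1]>150)))).astype(np.uint8)*255
rr(m,.048,'tray')
E
python3 chk.py t6 228 145 318 220
python3 - <<'E'
import cv2,numpy as np
a=np.load('pics/t6.npy')[140:230,150:330]; b=np.load('pics/s6.npy')[120:290,260:480]
a=cv2.resize(a,(640,320),interpolation=cv2.INTER_CUBIC); cv2.imwrite('pics/c6.png',a)
E
```

```text
tee [531.2 117.6] [64.7 92.9] 88.3
tray [554.   53.5] [194.4 241.6] 0.1
```

The tee lies square in the tray, centred at about (531,118) and measuring 65×93 mm. Descending behind the tray.

```bash
python3 -m crank '0.005 0.003 0.04 0.007 0.001 0 1; 0.005 0.003 0.04 0 0 0 1; 0.003 0.002 0.03 0 0 0 1; 0 0 0.006 0 0 0 1;0 0 0 0 0 0 1'; python3 plan.py .556 -.06 .014 -3.8
```

```text
clock: 27.85
eef_pos: [0.5571, -0.075, 0.0282]
ee_rot: [[0.06, 0.998, 0.004], [0.998, -0.06, -0.001], [-0.001, 0.004, -1.0]]
force: [0.7, -0.5, 1.2]
gripper_width: 0.0918
at [ 0.5571 -0.075   0.0282] yaw -3.4 w 0.0918 F [ 0.7 -0.5  1.2] t 27.85 d [-0.0011  0.015  -0.0142] dyaw -0.4 n 1
tilt rv [0.004 0.001 0.   ]
0.015 -0.002 0.014 0 0 0.006 g;
```

```bash
python3 -m crank '0.01 0 0.010 0.004 0 0.006 1; 0.01 0 0.001 0 0 0 1; 0.01 0 0 0 0 0 1; 0.01 0 0 0 0 0 1; 0.01 0 0 0 0 0 1; 0.01 0 0 0 0 0 1; 0.01 0 0 0 0 0 1'; python3 plan.py .559 .06 .014 -3.8
```

```text
clock: 28.72
eef_pos: [0.5629, -0.0066, 0.0197]
ee_rot: [[0.061, 0.998, 0.002], [0.998, -0.061, -0.013], [-0.013, 0.003, -1.0]]
force: [0.3, -6.8, -1.7]
gripper_width: 0.0918
at [ 0.5629 -0.0066  0.0197] yaw -3.5 w 0.0918 F [ 0.3 -6.8 -1.7] t 28.73 d [-0.0039  0.0666 -0.0057] dyaw -0.3 n 2
tilt rv [0.003 0.013 0.   ]
0.033 -0.004 0.003 0 0 0.003 g; 0.033 -0.004 0.003 0 0 0.003 g;
```

```bash
cat > edge.py <<'E'
import sys
from h import *
snap('top',sys.argv[1]); f=sys.argv[1]; yc=float(sys.argv[2])  # expected tray centre y (m)
im=np.load(f'pics/{f}.npy'); h=cv2.cvtColor(cv2.resize(im,None,fx=4,fy=4,interpolation=cv2.INTER_CUBIC),cv2.COLOR_BGR2HSV)
wood=((h[...,0]>=9)&(h[...,0]<=20)&(h[...,1]>115))
m=(~wood&(h[...,2]>125))
v,u=np.nonzero(m); k=(v>4*140)&(v<4*225)&(u>4*150)&(u<4*320); v=v[k];u=u[k]
P=ray('top',np.c_[u,v]/4.-.375,.048)[:,:2]*1000
def fit(sel,bins,ax,fn):
    b=[];Q=P[sel]
    for c in bins:
        w=abs(Q[:,ax]-c)<2
        if w.any(): b.append((c,fn(Q[w,1-ax])))
    b=np.array(b); 
    if len(b)<6: return None
    for _ in range(4):
        p=np.polyfit(b[:,0],b[:,1],1); r=b[:,1]-np.polyval(p,b[:,0]); b=b[abs(r)<max(1.5,np.median(abs(r))*2)]
    return np.round([p[0]*57.3,len(b)],2),p
Y=yc*1000
a=fit((P[:,1]>Y+70)&(P[:,1]<Y+115),np.arange(490,635,4),0,np.max)
if a: print('front edge slope deg',a[0],'y at x=560',np.polyval(a[1],560))
for n,fn,lo,hi in(('far',np.max,600,665),('near',np.min,455,500)):
    a=fit((P[:,0]>lo)&(P[:,0]<hi),np.arange(Y-80,Y+85,4),1,fn)
    if a: print(n,'slope deg',a[0],'x at centre',np.polyval(a[1],Y))
E
python3 - <<'E'
E
cp pics/t0.npy /tmp/; sed 's/^snap.*; f=/f=/' edge.py > edge0.py; python3 edge0.py t0 .071; echo ---; python3 edge.py t7 .103
```

```text
front edge slope deg [2.0e-02 3.7e+01] y at x=560 173.58838343117836
far slope deg [-0.22 42.  ] x at centre 650.3109686760777
near slope deg [ 0.22 42.  ] x at centre 470.10573660424166
---
front edge slope deg [-3.51 37.  ] y at x=560 204.89307392848795
far slope deg [-1.79 24.  ] x at centre 662.9144264483217
near slope deg [-0. 32.] x at centre 455.27853640222116
```

```bash
sed -i 's/np.arange(Y-80,Y+85,4)/np.arange(Y+10,Y+85,4)/' edge.py; sed 's/^snap.*; f=/f=/' edge.py > edge0.py; python3 edge0.py t7 .103
python3 - <<'E'
from h import *
im=np.load('pics/t7.npy'); c=cv2.resize(im[138:232,155:320],None,fx=4.8,fy=4.8,interpolation=cv2.INTER_CUBIC)
# predicted rim outlines: tray centred on rack axis at current depth (magenta)
a=np.radians(86.2);X=np.array([np.cos(a),np.sin(a)]);Yv=np.array([-X[1],X[0]])
c0=np.array([.5688,.3116])+X*(-.207)
for sx,sy in((1,1),(1,-1),(-1,1),(-1,-1)):
    p=np.r_[c0+sx*.1*X+sy*.09*Yv,.048]; u,v=proj('top',[p])[0]; cv2.circle(c,(int((u-155+.5)*4.8),int((v-138+.5)*4.8)),3,(255,0,255),-1); print(p,u,v)
for q in((-.077,.095),(-.077,-.095)):
    p=np.r_[np.array([.5688,.3116])+q[0]*X+q[1]*Yv,.062]; u,v=proj('top',[p])[0]; cv2.circle(c,(int((u-155+.5)*4.8),int((v-138+.5)*4.8)),3,(255,255,0),-1)
cv2.imwrite('pics/c7.png',c)
E
```

```text
front edge slope deg [-3.51 37.  ] y at x=560 204.89307392848795
far slope deg [ 3.55 19.  ] x at centre 657.4449382316752
near slope deg [27.21 11.  ] x at centre 446.60061981456784
[0.47190656 0.21079989 0.048     ] 221.4002130935503 213.12112075856697
[0.65151082 0.19887059 0.048     ] 228.92003543355582 153.1434769672128
[0.45865178 0.0112396  0.048     ] 289.9848696857649 219.23678379968385
[ 0.63825604 -0.0006897   0.048     ] 296.03778213435186 158.64823154406636
```

View pics/c7.png

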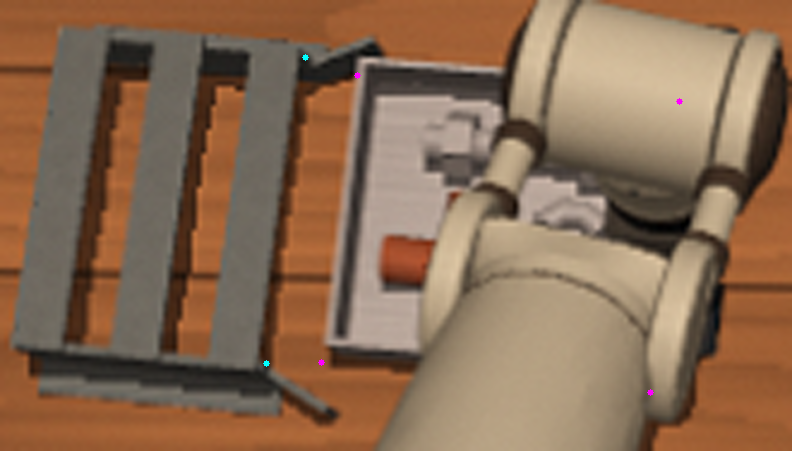

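The picture shows the tray's front corners at (362,58) and (328,347), against rack-centred predictions at (357,76) and (321,363). The tray has taken the rack's angle but sits about 10 mm too far in +x. I'll nudge it sideways from its far side with both fingers.

```bash
python3 -m crank '-0.02 0 -0.001 0 0 0 1; 0 0 -0.045 0 0 0 1; 0 0 -0.045 0 0 0 1; 0 0 -0.03 0 0 0 1; 0 0 0 0 0 0 1'; python3 plan.py .70 .09 .13 86.3
```

```text
clock: 29.4
eef_pos: [0.5616, -0.0279, 0.1455]
ee_rot: [[0.063, 0.998, 0.004], [0.998, -0.063, -0.011], [-0.011, 0.004, -1.0]]
force: [0.1, -0.6, -0.8]
gripper_width: 0.092
at [ 0.5616 -0.0279  0.1455] yaw -3.6 w 0.0920 F [ 0.1 -0.6 -0.8] t 29.40 d [ 0.1384  0.1179 -0.0155] dyaw 89.9 n 10
tilt rv [0.004 0.011 0.   ]
0.013 0.013 0.002 0 0 -0.157 g; 0.010 0.015 0.002 0 0 -0.157 g; 0.008 0.016 0.002 0 0 -0.157 g; 0.005 0.017 0.002 0 0 -0.157 g; 0.003 0.018 0.002 0 0 -0.157 g; -0.000 0.018 0.002 0 0 -0.157 g; -0.003 0.018 0.002 0 0 -0.157 g; -0.006 0.017 0.002 0 0 -0.157 g; -0.009 0.016 0.002 0 0 -0.157 g; -0.011 0.015 0.002 0 0 -0.157 g;
```

```bash
python3 -m crank '0.013 0.013 0 0.004 0.011 -0.157 1; 0.010 0.015 0 0 0 -0.157 1; 0.008 0.016 0 0 0 -0.157 1; 0.005 0.017 0 0 0 -0.157 1; 0.003 0.018 0 0 0 -0.157 1; 0 0.018 0 0 0 -0.157 1; -0.003 0.018 0 0 0 -0.157 1; -0.006 0.017 0 0 0 -0.157 1; -0.009 0.016 0 0 0 -0.157 1; -0.009 0.013 0 0 0 -0.15 1; 0 0 0 0 0 0 1; 0 0 0 0 0 0 1'; python3 plan.py .70 .09 .02 86.3
python3 - <<'E'
from h import *
snap('top','t8')
E
python3 edge0.py t8 .103
```

```text
clock: 30.9
eef_pos: [0.6883, 0.0871, 0.1208]
ee_rot: [[-0.999, 0.03, -0.03], [0.03, 1.0, 0.006], [0.031, 0.005, -1.0]]
force: [0.4, 0.2, -0.5]
gripper_width: 0.092
at [0.6883 0.0871 0.1208] yaw 88.3 w 0.0920 F [ 0.4  0.2 -0.5] t 30.90 d [ 0.0117  0.0029 -0.1008] dyaw -2.0 n 3
tilt rv [ 0.005 -0.031  0.   ]
-0.004 0.001 0.034 0 0 0.011 g; -0.004 0.001 0.034 0 0 0.011 g; -0.004 0.001 0.034 0 0 0.011 g; 
front edge slope deg [-2.0e-02  3.7e+01] y at x=560 217.79902949260378
far slope deg [ 0.22 19.  ] x at centre 664.4866544310938
near slope deg [-0.19 11.  ] x at centre 455.4292842862435
```

```bash
python3 -m crank '-0.004 0.001 0.01 0.005 -0.031 0.018 1; -0.004 0.001 0.03 0 0 0.012 1; 0 0.001 0.03 0 0 0 1; 0 0 0.02 0 0 0 1; 0 0 0 0 0 0 1'; python3 plan.py .67 .09 .02 86.3
```

```text
clock: 31.58
eef_pos: [0.6955, 0.0869, 0.0289]
ee_rot: [[-0.998, 0.07, 0.002], [0.07, 0.998, -0.001], [-0.002, -0.001, -1.0]]
force: [0.7, -0.2, 0.1]
gripper_width: 0.0919
at [0.6955 0.0869 0.0289] yaw 86.0 w 0.0919 F [ 0.7 -0.2  0.1] t 31.57 d [-0.0255  0.0031 -0.0089] dyaw 0.3 n 1
tilt rv [-0.001  0.002  0.   ]
0.026 0.001 0.009 0 0 -0.006 g;
```

```bash
python3 -m crank '0.012 0 0.006 0 0.002 0 1; 0.008 0 0 0 0 0 1; 0 0 0 0 0 0 1'; python3 plan.py .656 .087 .02 86.2
```

```text
clock: 31.95
eef_pos: [0.6775, 0.0877, 0.0266]
ee_rot: [[-0.997, 0.072, 0.006], [0.072, 0.997, -0.001], [-0.006, -0.001, -1.0]]
force: [-0.0, 0.3, 0.0]
gripper_width: 0.0919
at [0.6775 0.0877 0.0266] yaw 85.9 w 0.0919 F [-0.   0.3  0. ] t 31.95 d [-0.0215 -0.0007 -0.0066] dyaw 0.3 n 1
tilt rv [-0.001  0.006  0.   ]
0.021 -0.002 0.007 0 0 -0.006 g;
```

```bash
python3 -m crank '0.006 0 0.004 0 0.006 -0.005 1; 0.006 0 0 0 0 0 1'; python3 plan.py .656 .087 .02 86.2; python3 -m crank '0.005 0 0 0 0 0 1; 0.004 0 0 0 0 0 1'; python3 plan.py .656 .087 .02 86.2
```

```text
clock: 32.2
eef_pos: [0.6667, 0.0883, 0.0239]
ee_rot: [[-0.998, 0.067, 0.003], [0.067, 0.998, -0.001], [-0.003, -0.001, -1.0]]
force: [6.0, -3.3, -4.7]
gripper_width: 0.0917
at [0.6667 0.0883 0.0239] yaw 86.2 w 0.0917 F [ 6.  -3.3 -4.7] t 32.20 d [-0.0107 -0.0013 -0.0039] dyaw 0.0 n 1
tilt rv [-0.001  0.003  0.   ]
0.011 -0.002 0.004 0 0 -0.000 g; 
clock: 32.45
eef_pos: [0.6598, 0.0885, 0.0244]
ee_rot: [[-0.998, 0.067, 0.01], [0.067, 0.998, -0.001], [-0.01, -0.001, -1.0]]
force: [5.0, -0.3, -3.2]
gripper_width: 0.0917
at [0.6598 0.0885 0.0244] yaw 86.1 w 0.0917 F [ 5.  -0.3 -3.2] t 32.45 d [-0.0038 -0.0015 -0.0044] dyaw 0.1 n 1
tilt rv [-0.001  0.01   0.   ]
0.004 -0.002 0.004 0 0 -0.001 g;
```

```bash
python3 -m crank '0.004 0 0 0 0 0 1; 0.001 0 0 0 0 0 1'; python3 plan.py .656 .087 .02 86.2;  python3 -m crank '-0.02 0 0 0 0.01 0 1; -0.005 0 -0.04 0 0 0 1; 0 0 -0.045 0 0 0 1; 0 0 -0.04 0 0 0 1;0 0 0 0 0 0 1'; python3 plan.py .553 -.06 .14 -3.8
```

```text
clock: 32.7
eef_pos: [0.6563, 0.0886, 0.0246]
ee_rot: [[-0.998, 0.068, 0.015], [0.068, 0.998, -0.001], [-0.015, -0.0, -1.0]]
force: [4.7, -0.4, -4.2]
gripper_width: 0.0918
at [0.6563 0.0886 0.0246] yaw 86.1 w 0.0918 F [ 4.7 -0.4 -4.2] t 32.70 d [-0.0003 -0.0016 -0.0046] dyaw 0.1 n 1
tilt rv [-0.     0.015  0.   ]
0.000 -0.002 0.005 0 0 -0.002 g; 
clock: 33.33
eef_pos: [0.6775, 0.0876, 0.1517]
ee_rot: [[-0.998, 0.068, -0.007], [0.068, 0.998, 0.0], [0.007, -0.0, -1.0]]
force: [1.4, -0.0, -0.2]
gripper_width: 0.0919
at [0.6775 0.0876 0.1517] yaw 86.1 w 0.0919 F [ 1.4 -0.  -0.2] t 33.33 d [-0.1245 -0.1476 -0.0117] dyaw -89.9 n 10
tilt rv [-0.    -0.007  0.   ]
0.011 -0.016 0.001 0 0 0.157 g; 0.009 -0.017 0.001 0 0 0.157 g; 0.006 -0.018 0.001 0 0 0.157 g; 0.003 -0.019 0.001 0 0 0.157 g; 0.000 -0.019 0.001 0 0 0.157 g; -0.003 -0.019 0.001 0 0 0.157 g; -0.006 -0.018 0.001 0 0 0.157 g; -0.009 -0.017 0.001 0 0 0.157 g; -0.011 -0.016 0.001 0 0 0.157 g; -0.014 -0.014 0.001 0 0 0.157 g;
```

```bash
python3 -m crank '0.011 -0.016 0 0 -0.007 0.157 1; 0.009 -0.017 0 0 0 0.157 1; 0.006 -0.018 0 0 0 0.157 1; 0.003 -0.019 0 0 0 0.157 1; 0 -0.019 0 0 0 0.157 1; -0.003 -0.019 0 0 0 0.157 1; -0.006 -0.018 0 0 0 0.157 1; -0.009 -0.017 0 0 0 0.157 1; -0.011 -0.016 0 0 0 0.157 1; -0.012 -0.01 0 0 0 0.14 1; 0 0 0 0 0 0 1; 0 0 0 0 0 0 1'; python3 plan.py .550 -.06 .10 -3.8;  sed -i 's/np.arange(490,635,4)/np.arange(480,640,4)/' edge.py; sed -i 's/np.arange(Y+10,Y+85,4)/np.arange(Y+40,Y+84,2)/' edge.py; python3 edge.py t9 .103
```

```text
clock: 34.83
eef_pos: [0.5344, -0.0544, 0.1327]
ee_rot: [[0.097, 0.994, -0.042], [0.995, -0.096, 0.009], [0.005, -0.042, -0.999]]
force: [-0.2, 0.3, -1.2]
gripper_width: 0.0919
at [ 0.5344 -0.0544  0.1327] yaw -5.5 w 0.0919 F [-0.2  0.3 -1.2] t 34.83 d [ 0.0156 -0.0056 -0.0327] dyaw 1.7 n 1
tilt rv [-0.042 -0.005  0.   ]
-0.004 0.016 0.033 0 0 -0.030 g; 
front edge slope deg [-3.93 40.  ] y at x=560 206.8418029848324
far slope deg [ 2.88 22.  ] x at centre 647.8016479403743
near slope deg [ 4.05 22.  ] x at centre 466.2784399960993
```

The tray is now centred on the rack axis to about 2 mm, with a slope of about -3.9° against the rack's -3.8°. Down again, then push.

```bash
python3 -m crank '-0.002 0.012 0.015 -0.042 -0.005 -0.03 1; -0.002 0 0.03 0 0 0 1; 0 0 0.035 0 0 0 1; 0 0 0.03 0 0 0 1; 0 0 0 0 0 0 1'; python3 plan.py .548 -.02 .015 -3.8
```

```text
clock: 35.5
eef_pos: [0.5478, -0.0568, 0.0192]
ee_rot: [[0.055, 0.998, 0.002], [0.999, -0.055, 0.001], [0.001, 0.002, -1.0]]
force: [0.3, -0.2, 1.3]
gripper_width: 0.0922
at [ 0.5478 -0.0568  0.0192] yaw -3.1 w 0.0922 F [ 0.3 -0.2  1.3] t 35.50 d [ 0.0002  0.0368 -0.0042] dyaw -0.7 n 1
tilt rv [ 0.002 -0.001  0.   ]
0.037 -0.002 0.004 0 0 0.012 g;
```

```bash
python3 -m crank '0.01 0 0.002 0.002 0 0.012 1; 0.01 0 0 0 0 0 1; 0.01 0 0 0 0 0 1; 0.01 0 0 0 0 0 1; 0.01 0 0 0 0 0 1; 0.01 0 0 0 0 0 1; 0.01 0 0 0 0 0 1; 0.01 0 0 0 0 0 1'; python3 plan.py .5605 .174 .015 -3.8; python3 edge.py t10 .128
```

```text
clock: 36.5
eef_pos: [0.5571, 0.023, 0.022]
ee_rot: [[0.063, 0.998, 0.008], [0.998, -0.063, -0.011], [-0.011, 0.008, -1.0]]
force: [-0.8, -8.0, 0.2]
gripper_width: 0.092
at [0.5571 0.023  0.022 ] yaw -3.6 w 0.0920 F [-0.8 -8.   0.2] t 36.50 d [ 0.0034  0.151  -0.007 ] dyaw -0.2 n 4
tilt rv [0.008 0.011 0.   ]
0.038 -0.002 0.002 0 0 0.001 g; 0.038 -0.002 0.002 0 0 0.001 g; 0.038 -0.002 0.002 0 0 0.001 g; 0.038 -0.002 0.002 0 0 0.001 g; 
front edge slope deg [-3.58 40.  ] y at x=560 234.04430703135918
far slope deg [ 3.43 22.  ] x at centre 648.122506638723
near slope deg [28.54 21.  ] x at centre 436.45086387700064
```

```bash
python3 -m crank '0.01 -0.001 0.003 0.008 0.011 0.002 1; 0.01 0 0.001 0 0 0 1; 0.01 0 0 0 0 0 1; 0.01 0 0 0 0 0 1; 0.01 0 0 0 0 0 1; 0.01 0 0 0 0 0 1'; python3 plan.py .5605 .174 .015 -3.8
```

```text
clock: 37.3
eef_pos: [0.5629, 0.072, 0.0216]
ee_rot: [[0.059, 0.998, 0.003], [0.998, -0.059, -0.024], [-0.023, 0.005, -1.0]]
force: [-1.0, -8.0, 0.2]
gripper_width: 0.0917
at [0.5629 0.072  0.0216] yaw -3.4 w 0.0917 F [-1.  -8.   0.2] t 37.30 d [-0.0024  0.102  -0.0066] dyaw -0.4 n 3
tilt rv [0.005 0.023 0.   ]
0.034 -0.003 0.002 0 0 0.002 g; 0.034 -0.003 0.002 0 0 0.002 g; 0.034 -0.003 0.002 0 0 0.002 g;
```

```bash
python3 -m crank '0.01 -0.003 0.003 0.005 0.023 0.005 1; 0.01 -0.001 0 0 0 0 1; 0.01 -0.001 0 0 0 0 1; 0.01 -0.001 0 0 0 0 1; 0.01 -0.001 0 0 0 0 1'; python3 plan.py .5605 .174 .015 -3.8
```

```text
clock: 37.92
eef_pos: [0.5629, 0.1126, 0.0216]
ee_rot: [[0.061, 0.998, 0.005], [0.998, -0.061, -0.02], [-0.02, 0.006, -1.0]]
force: [0.2, -8.8, 1.5]
gripper_width: 0.0921
at [0.5629 0.1126 0.0216] yaw -3.5 w 0.0921 F [ 0.2 -8.8  1.5] t 37.92 d [-0.0024  0.0614 -0.0066] dyaw -0.3 n 2
tilt rv [0.006 0.02  0.   ]
0.031 -0.003 0.003 0 0 0.003 g; 0.031 -0.003 0.003 0 0 0.003 g;
```

```bash
python3 -m crank '0.01 -0.001 0.002 0.006 0.02 0.004 1; 0.01 -0.001 0 0 0 0 1; 0.01 -0.001 0 0 0 0 1; 0.01 -0.001 0 0 0 0 1'; python3 plan.py .5605 .174 .015 -3.8
```

```text
clock: 38.42
eef_pos: [0.5633, 0.1449, 0.0213]
ee_rot: [[0.063, 0.998, 0.002], [0.998, -0.063, -0.016], [-0.015, 0.003, -1.0]]
force: [-0.2, -8.9, 1.1]
gripper_width: 0.092
at [0.5633 0.1449 0.0213] yaw -3.6 w 0.0920 F [-0.2 -8.9  1.1] t 38.42 d [-0.0028  0.0291 -0.0063] dyaw -0.2 n 1
tilt rv [0.003 0.015 0.   ]
0.029 -0.005 0.006 0 0 0.004 g;
```

Now slowly to the stop, watching the force.

```bash
python3 -m crank '0.008 -0.001 0.001 0.003 0.015 0.004 1; 0.007 -0.001 0 0 0 0 1; 0.006 0 0 0 0 0 1' ; python3 -m crank '0.004 0 0 0 0 0 1; 0.004 0 0 0 0 0 1'
```

```text
clock: 38.8
eef_pos: [0.5635, 0.1606, 0.0212]
ee_rot: [[0.065, 0.998, -0.0], [0.998, -0.065, -0.012], [-0.012, 0.0, -1.0]]
force: [-1.2, -9.4, 1.2]
gripper_width: 0.0919
clock: 39.05
eef_pos: [0.564, 0.165, 0.0213]
ee_rot: [[0.063, 0.998, -0.002], [0.998, -0.063, -0.019], [-0.019, -0.0, -1.0]]
force: [-1.2, -8.9, 1.4]
gripper_width: 0.0916
```

```bash
python3 -m crank '0.004 0 0 0 0 0 1'; python3 -m crank '0.003 0 0 0 0 0 1'
```

```text
clock: 39.17
eef_pos: [0.5643, 0.1671, 0.0213]
ee_rot: [[0.063, 0.998, -0.002], [0.998, -0.063, -0.023], [-0.023, -0.001, -1.0]]
force: [-0.8, -8.6, 1.3]
gripper_width: 0.0919
clock: 39.3
eef_pos: [0.5645, 0.1682, 0.0214]
ee_rot: [[0.062, 0.998, -0.003], [0.998, -0.062, -0.027], [-0.027, -0.001, -1.0]]
force: [-1.6, -8.3, 2.5]
gripper_width: 0.0917
```

```bash
python3 -m crank '0.006 0 0 0 0.025 0.004 1; 0.006 0 0 0 0 0 1'; python3 -m crank '0.006 0 0 0 0 0 1'; python3 -m crank '0.006 0 0 0 0 0 1'
```

```text
clock: 39.55
eef_pos: [0.5649, 0.1758, 0.0211]
ee_rot: [[0.064, 0.998, -0.003], [0.998, -0.064, -0.01], [-0.01, -0.002, -1.0]]
force: [-4.0, -25.0, 6.4]
gripper_width: 0.0919
clock: 39.67
eef_pos: [0.5649, 0.1756, 0.0213]
ee_rot: [[0.063, 0.998, -0.006], [0.998, -0.063, -0.022], [-0.022, -0.004, -1.0]]
force: [-7.5, -30.9, 9.3]
gripper_width: 0.0921
clock: 39.8
eef_pos: [0.5648, 0.1753, 0.0215]
ee_rot: [[0.063, 0.998, -0.009], [0.997, -0.063, -0.034], [-0.034, -0.007, -0.999]]
force: [-6.0, -25.3, 7.5]
gripper_width: 0.0916
```

The force rose to 25–31 N with the tool stopped at y≈0.1755 (predicted 0.175), so the tray is on the back stop. Backing off and clearing away for a check.

```bash
python3 -m crank '-0.01 0 0 0 0 0 1; -0.03 0 0 0 0.03 0 1; -0.02 0 -0.03 0 0 0 1; 0 0 -0.045 0 0 0 1; 0 0 -0.045 0 0 0 1; -0.045 0 -0.02 0 0 0 1; -0.045 0 0 0 0 0 1; -0.045 0 0 0 0 0 1; -0.045 0 0 0 0 0 1; -0.045 0 0 0 0 0 1; 0 0 0 0 0 0 1; 0 0 0 0 0 0 1'
python3 - <<'E'
from h import *
snap('top','t11')
im=np.load('pics/t11.npy'); im0=np.load('pics/t0.npy')
h=cv2.cvtColor(cv2.resize(im,None,fx=4,fy=4,interpolation=cv2.INTER_CUBIC),cv2.COLOR_BGR2HSV)
# -x end of tray: last non-wood bright column per row
a=np.radians(86.2);X=np.array([np.cos(a),np.sin(a)]);Y=np.array([-X[1],X[0]]);O=np.array([.5688,.3116])
wood=((h[...,0]>=9)&(h[...,0]<=20)&(h[...,1]>115)); m=~wood&(h[...,2]>125)
v,u=np.nonzero(m); k=(v>4*140)&(v<4*228)&(u>4*195)&(u<4*270); P=ray('top',np.c_[u,v][k]/4.-.375,.048)[:,:2]-O
R=np.c_[P@X,P@Y]*1000
e=[];
for c in range(-75,80,5):
    w=abs(R[:,1]-c)<2.5
    if w.any(): e.append((c,R[w,0].min()))
e=np.array(e); print('tray rear rim in rack x (want -127)',np.median(e[:,1]).round(1),'slope deg',(np.polyfit(e[:,0],e[:,1],1)[0]*57.3).round(2))
w=(R[:,0]>-124)&(R[:,0]<-116); print('rack y extent of rim at x~-120:',R[w,1].min().round(1),R[w,1].max().round(1))
red=((h[...,0]<=9)&(h[...,1]>150)&(h[...,2]>60)); red[:4*140]=0;red[4*228:]=0;red[:,:4*160]=0;red[:,4*250:]=0
v,u=np.nonzero(red);print('red in rack px',len(u),u.mean()/4,v.mean()/4)
b=lambda i:cv2.absdiff(im,im0)[i].max(2)
for n,(x0,y0,x1,y1) in dict(offcut=(365,188,402,213),jar=(405,238,432,265),hammer=(290,100,380,135),screw=(132,262,205,278),tape=(405,140,428,168)).items():
    print(n,(cv2.absdiff(im,im0)[y0:y1,x0:x1].max(2)>40).mean().round(3))
E
```

```text
clock: 41.3
eef_pos: [0.5472, -0.1129, 0.1677]
ee_rot: [[0.061, 0.998, -0.004], [0.998, -0.061, 0.005], [0.005, -0.004, -1.0]]
force: [0.3, 0.2, 0.6]
gripper_width: 0.0917
tray rear rim in rack x (want -127) -125.5 slope deg -0.11
rack y extent of rim at x~-120: -90.1 90.4
red in rack px 2785 187.87890484739677 191.85143626570917
offcut 0.0
jar 0.0
hammer 0.163
screw 0.0
tape 0.0
```

```bash
python3 -c "
from workcell import robot
print(robot.job_done())"
```

```text
the job is handed in; nothing more can be done
None
```

I put the bolt, the far copper tee and the shackle in the tray lying flat, slid the tray along the bench to the rack's back stop, and handed the job in at about 41 s. No verdict is reported.

**How it went**
- The first bolt grip caught only with the fingertips, so I opened, went lower and gripped again.
- The first push turned the tray to the rack's angle but left it about 10 mm off to one side. I nudged it back from its far side with both fingers before pushing it in.

**Last checks**
- **Back stop:** the push force rose from about 9 N to between 25 and 31 N with the tool stopped at y = 0.1755 m, against 0.175 m predicted.
- **Tray position (top view):** the rear rim is at rack x of about -125.5 mm, where fully home is -127. It is centred sideways to under 1 mm and its slope is 0.1°.
- **Contents:** I saw the bolt and shackle lying flat in the tray before the push. The tee was measured in the tray then, and its copper colour still shows inside the rack. I did not measure the bolt and shackle again after the push.
- **Other things on the bench:** offcut, jar, tape and screwdriver are unchanged in the picture. The hammer's region differs by 16%. I think that is the arm or its shadow, since nothing came near the hammer at bench level, but I did not check it further.

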